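Bake out the sample holders

TASK

Slide the pan, without lifting it, off the red ring and into the white loading ring on the hot plate; there, lift every sample holder off its hook on the drying stand and lay it in the pan. With all of them in, slide the pan, again without lifting, back so that it stands wholly inside the red ring, and only then flip the hot plate's yellow lever fully over to on. Keep the pan inside the white ring while loading (put it back if it gets knocked), and leave the bottle, beaker and jar where they are.

Things in the scene. Friction and masses are not known exactly. Their poses are not given: they have to be found in the camera images.
- pan: round open stainless pan, outer radius 85, 50 tall, wall 3, floor 4 thick, 650 g. Origin: centre of the underside; z up. A straight black handle runs along its -x, 84 to 194 from the centre, 16 wide (y) and 14 tall (z from 33 to 47). The foot glides easily on the glass (friction about 0.2)
- pan_grip (a point): point in the middle of the pan's handle, 145 from the pan's centre, 40 above the pan's underside; axes as the pan's
- hotplate: low lab hot plate, fixed slab 270 (x) x 520 (y) x 30 tall, black glass top at z=30 flush and level all over, white control strip at its +y end. Origin: centre of its underside
- red_ring: red ring printed on the black glass (flat, inner radius 110): the heating position. Origin: ring centre, on the glass
- white_ring: white ring printed on the black glass (flat, inner radius 110): the loading position, 230 from the red ring's centre; either may be the one nearer the control strip. Origin: ring centre, on the glass
- stand: fixed stand; origin on the bench under the row of holders; -x is its open front. Hooks at y=-100,-50,0,50,100: a 6 thick level wire, top at z=205, from a cross bar (x=+30, top z=208) forward to x=-18; upturned tip ends at x=-21, z=215. A holder comes off by going up 11 to 19 and then forward 40 or more. Foot plate 12 tall, x=+10 to +110, y=+-150; posts at x=+30, y=+-130
- switch (a joint): the hot plate's toggle lever on the white control strip: 0 = off, leaning towards the hot plate's -x (towards the robot); 1.0 rad = on, leaning to its +x. It stays where it is left and moves with a light push
- switch_tip (a point): centre of the yellow ball (radius 13) at the end of the toggle lever, 55 from its pivot, which lies 22 above the glass in a grey block 70 (x) x 50 (y) x 25 tall; the lever swings in the hot plate's x-z plane
- bottle: bystander: brown bottle, radius 28, 120 tall, origin at the centre of its underside
- beaker: bystander: glass beaker, radius 30, 70 tall, origin at the centre of its underside
- jar: bystander: small jar, radius 24, 55 tall, origin at the centre of its underside
- holder1: aluminium sample holder, blue grip tab on top: flat plate 10 thick (its x) x 32 wide (y) x 94 tall (z), 90 g; origin at the plate's centre. Tab z=+11 to +47, below it an eye (through hole along x, 20 wide) z=-15 to +11, solid body z=-47 to -15. Hangs by the eye's top on a hook, its axes as the stand's. Three to five are present; absent ones read None
- holder2: aluminium sample holder, blue grip tab on top: flat plate 10 thick (its x) x 32 wide (y) x 94 tall (z), 90 g; origin at the plate's centre. Tab z=+11 to +47, below it an eye (through hole along x, 20 wide) z=-15 to +11, solid body z=-47 to -15. Hangs by the eye's top on a hook, its axes as the stand's. Three to five are present; absent ones read None
- holder3: aluminium sample holder, blue grip tab on top: flat plate 10 thick (its x) x 32 wide (y) x 94 tall (z), 90 g; origin at the plate's centre. Tab z=+11 to +47, below it an eye (through hole along x, 20 wide) z=-15 to +11, solid body z=-47 to -15. Hangs by the eye's top on a hook, its axes as the stand's. Three to five are present; absent ones read None
- holder4: aluminium sample holder, blue grip tab on top: flat plate 10 thick (its x) x 32 wide (y) x 94 tall (z), 90 g; origin at the plate's centre. Tab z=+11 to +47, below it an eye (through hole along x, 20 wide) z=-15 to +11, solid body z=-47 to -15. Hangs by the eye's top on a hook, its axes as the stand's. Three to five are present; absent ones read None
- holder5: aluminium sample holder, blue grip tab on top: flat plate 10 thick (its x) x 32 wide (y) x 94 tall (z), 90 g; origin at the plate's centre. Tab z=+11 to +47, below it an eye (through hole along x, 20 wide) z=-15 to +11, solid body z=-47 to -15. Hangs by the eye's top on a hook, its axes as the stand's. Three to five are present; absent ones read None
Things that resemble listed ones, but are neither listed nor needed, are in the scene too. Leave any green look-alike of the holder5 alone.

How it is judged:
On the way, in this order (a step that is already met when the one before it is completed fails the run):
1. the pan stands inside the white ring (centres within 27 mm) (horizontal distance between pan and white_ring below 0.027 m), for 0.2 s.
2. all holders present are in the pan, while the pan stands inside the white ring (horizontal distance between each of holder1, holder2, holder3, holder4, holder5 and pan below 0.075 m and z of holder1 in the frame of pan between 0 and 0.055 m and z of holder2 in the frame of pan between 0 and 0.055 m and z of holder3 in the frame of pan between 0 and 0.055 m and z of holder4 in the frame of pan between 0 and 0.055 m and z of holder5 in the frame of pan between 0 and 0.055 m and horizontal distance between pan and white_ring below 0.027 m), for 0.2 s.
3. the loaded pan stands inside the red ring (centres within 27 mm) (horizontal distance between each of holder1, holder2, holder3, holder4, holder5 and pan below 0.075 m and z of holder1 in the frame of pan between 0 and 0.055 m and z of holder2 in the frame of pan between 0 and 0.055 m and z of holder3 in the frame of pan between 0 and 0.055 m and z of holder4 in the frame of pan between 0 and 0.055 m and z of holder5 in the frame of pan between 0 and 0.055 m and horizontal distance between pan and red_ring below 0.027 m), for 0.2 s.
4. the lever is flipped on (past 0.8 rad) (value of joint switch above 0.8 rad), for 0.2 s.
At the end, for the whole second after the job is handed in: every holder present lies in the pan (its centre within 75 mm of the pan's axis and 0 to 55 mm above the pan's underside), the pan stands level inside the red ring (centres within 27 mm), the lever is past 0.8 rad, and all is at rest (all of step 3 and value of joint switch above 0.8 rad and angle between pan's own z axis and vertical below 0.06 rad and linear speed of each of holder1, holder2, holder3, holder4, holder5, pan below 0.03 m/s); the robot touches nothing.
It fails at once if the pan is lifted off the hot plate (more than 12 mm) or tipped (more than 0.2 rad) (z of pan in the frame of hotplate above 0.042 m or angle between pan's own z axis and vertical above 0.2 rad).
It fails at once if the bottle, beaker or jar is moved more than 30 mm (distance of any of bottle, beaker, jar from where it was at the start of the episode above 0.03 m).
Of holder1, holder2, holder3, holder4, holder5 only 3 to 5 are there at a start; the rules pass over those that are not, and their reading is None.
At some moment in a run one of pan may be knocked a few centimetres aside while the robot is not near it.
Once in a run the grip may slacken for a moment while it holds something.
It also fails if it takes over 210 s, if anything falls off the work surface, if the arm or the gripper's body presses on something with over 40 N, if the wrist force passes 120 N, or if a joint passes its speed limit or range.

ROBOT

A 6-joint arm with a two-finger parallel gripper is mounted at the origin on the work surface. World frame = base frame: x ahead of the robot, y to its left, z up, the work surface at z = 0. Lengths are in m, angles in rad, forces in N, time in s.
With the tool pointing down it reaches from about 0.3 to 0.75 m from the base axis. Payload 8.5 kg.
Tool frame: the origin (TCP) lies between the finger pads; the fingertips stand bot.tip_extent ahead of it and the grasp point (between the pads) lies 3 mm ahead of it (bot.tip_extent is the distance from the TCP to the fingertips, in m); z points along the fingers, y is the line along which they close (so a half turn about z gives the same grasp; the last joint's range is limited). The gripper opens to 88 mm and grips with 3 to 60 N. Pads are 18 mm wide; open, the fingers measure 123 mm over their backs; the gripper's body (75 mm by 187 mm) begins 45 mm behind the grasp point.
Start: joints at [-1.501, 0.381, 1.297, -0, 1.464, -0.215], TCP at [0.155, -0.528, 0.261] pointing down, gripper open.
Joint ranges: [-3.11, 3.11], [-0.89, 2.33], [0.22, 2.48], [-1.42, 4.56], [0.17, 2.85], [-2.88, 2.88]. Speed limits (rad/s): [2.39, 2.39, 3.14, 3.14, 3.14, 3.14].

INTERFACE

Orientations are given as [roll, pitch, yaw] about the fixed x, y, z axes, in that order (R = Rz(yaw) Ry(pitch) Rx(roll)).
In Python, from cell import bot gives the robot as it stands.
- The arm moves only by the tool step_arm, never from a script. Its argument "series" is a list of rows, each a list of 6 numbers: the shift along the tool's x, y, z scaled (see below), then the turn, a rotation vector about the tool's x, y, z scaled (see below). A call has 1 to 8 rows; each row is the pose to reach, as a shift and turn from the pose commanded when the call began, along the tool's axes at that moment, turning the shorter way round; what a row does not reach only later rows make up. The controller multiplies each number of a shift by 30 cm and each number of a turn by 180 degrees. A row lasts 1/8 s, in which the tool goes at most 62.5 mm and 10.7 degrees, less where a joint would pass 70% of its speed; a pose out of reach is approached as far as the arm can. A call with a number of a shift or a turn outside -1 to 1 is refused whole. A call with a gripper value outside its range is refused whole. "gripper" is the closure, from -1 (fully open) to 1 (shut), set as the call begins (left out, the last holds). The fingers move at their own pace and stop on an object; "newtons" is the grip in N (left out, the last holds). Time passes only in rows, so rows that repeat a pose let the fingers close. It gives the time, the measured TCP pose, the force, the opening and the grip force at its end, in the units of the state.
- bot.state(): the state, without advancing time (a new reading comes with each control period).
- bot.read_camera(name): name is "side" or "top"; returns a dict with "img" (384x512x3 uint8, red, green, blue), "vertical_fov" (degrees; the focal length in pixels is half the picture's height over the tangent of half this angle, whatever the lens; pixels are square), "cx", "cy" (the principal point, pixels), "k1" (the pictures are not rectified: a ray, as slopes to the right and down, at radius r is drawn at 1 + k1 r^2 times it, then the intrinsics apply), "eye" and "attitude" of the camera in the world. Camera axes: x right, y down, z forward; pixel columns grow to the right and rows downward; lengths in m; the calibration is good to about 2 mm. A picture is of the moment at which its call begins. There is no depth.
- bot.finish_job(): hands the job in; it is judged then, once.
Trained networks look in the newest picture that a camera, given by its name, has taken for a name from the list of things; names that differ only in an ending like _2 or _b are one class to them, and where a whole thing is asked for, a point or a joint stands for the part that bears it (a point fixed in the world has none). Each returns a list of dicts, best first, with "p" (0 to 1); they miss things now and then, are a little off and sometimes report something else, mostly with a low value. They report only what shows in the picture. A call takes as long as a camera call. They do not tell look-alikes from the thing itself.
- bot.recognise(camera, label): "box" ([left, top, right, bottom] in pixels, round what is visible of it).
- bot.pinpoint(camera, label): "xy" ([column, row] in pixels: a listed point, or the origin of a listed thing).
The state is a dict: "time": time; "q": joint angles; "dq": joint speeds; "joint_torque": joint torques, N m; "eef_pos": TCP position; "ee_rot": TCP orientation; "wrist_force": force on the tool from outside, world axes, zero at the start; "wrist_torque": the same for the moment, N m; "grip_width": finger opening in m; "gripper_force": force on a finger pad.
Only numpy, scipy, OpenCV 4.12 (cv2) and the standard library are available. Lean on these libraries where they do the work, as an engineer would, in place of code of your own. Each camera call takes 0.05 s, during which the arm holds its last target. There are 200 camera calls.

## Working session

There is one attempt and no reset: what is moved stays moved. The work goes in short steps, Python scripts to look and compute and a tool call to move; the robot and the scene stay as the last step left them, time stands still between calls to the robot, and variables do not carry over. Pictures are saved under pics/ and viewed, at most 14 in all, crops included, and the job is handed in when it is done.

Besides the shell and the picture viewer there is one more tool, called after "Request:" as name(argument=value, ...), one argument or row to a line, values as JSON. step_arm: Moves the arm, as the interface text tells. Its arguments: {"type":"object","properties":{"series":{"type":"array","items":{"type":"array","items":{"type":"number","minimum":-1,"maximum":1}}},"gripper":{"type":"number"},"newtons":{"type":"number"}},"required":["series"]}

```bash
ls; mkdir -p pics
cat > h.py <<'E'
import numpy as np, cv2
from scipy.spatial.transform import Rotation as R
from cell import bot
def cam(n,save=None):
    c=bot.read_camera(n)
    if save: cv2.imwrite('pics/'+save,c['img'][:,:,::-1])
    return c
def prm(c):
    h,w=c['img'].shape[:2]; f=h/2/np.tan(np.radians(c['vertical_fov'])/2)
    a=np.array(c['attitude'],float)
    M=a if a.shape==(3,3) else R.from_euler('xyz',a).as_matrix()
    return f,M,np.array(c['eye'],float)
def ray(c,uv):
    f,M,e=prm(c); d=np.array([(uv[0]-c['cx'])/f,(uv[1]-c['cy'])/f]); s=d.copy()
    for _ in range(30): s=d/(1+c['k1']*(s@s))
    return e,M@np.array([s[0],s[1],1.])
def onz(c,uv,z):
    e,d=ray(c,uv); return e+d*(z-e[2])/d[2]
def proj(c,p):
    f,M,e=prm(c); q=M.T@(np.array(p)-e); s=q[:2]/q[2]; s=s*(1+c['k1']*(s@s))
    return s*f+[c['cx'],c['cy']]
def tri(c1,u1,c2,u2):
    e1,d1=ray(c1,u1);e2,d2=ray(c2,u2)
    t=np.linalg.lstsq(np.c_[d1,-d2],e2-e1,rcond=None)[0]
    a=e1+d1*t[0];b=e2+d2*t[1]; return (a+b)/2,np.linalg.norm(a-b)
E
python3 - <<'E'
from h import *
s=bot.state(); print({k:np.round(v,3) for k,v in s.items()}, bot.tip_extent)
for n in('top','side'):
    c=cam(n,n+'0.png'); print(n,{k:v for k,v in c.items() if k!='img'})
    for l in('pan','pan_grip','red_ring','white_ring','hotplate','stand','switch_tip','holder1','bottle','beaker','jar'):
        print(l,[(np.round(d['xy'],1).tolist(),round(d['p'],2)) for d in bot.pinpoint(n,l)])
E
```

```text
pics
{'time': np.float64(0.0), 'q': array([-1.501,  0.381,  1.298, -0.   ,  1.464, -0.215]), 'dq': array([ 0.003, -0.001,  0.   , -0.001,  0.001,  0.001]), 'joint_torque': array([ 1.0000e-03, -4.3792e+01, -2.2455e+01,  7.1000e-02,  3.5000e-02,
       -0.0000e+00]), 'eef_pos': array([ 0.155, -0.528,  0.26 ]), 'ee_rot': array([-3.14 , -0.   ,  0.285]), 'wrist_force': array([ 0.849,  0.796, -0.021]), 'wrist_torque': array([ 0.047, -0.011,  0.005]), 'gripper_force': np.float64(0.0), 'grip_width': np.float64(0.088)} 0.022
top {'vertical_fov': 55.45762114798635, 'cx': 256.46363925596563, 'cy': 192.78473681851634, 'k1': 0.0304204485422141, 'eye': array([ 0.2700589 , -0.02099011,  1.26787878]), 'attitude': array([-2.90693005e+00, -2.30887586e-03, -1.64380818e+00])}
pan [([326.4, 188.5], 0.93)]
pan_grip [([337.6, 228.1], 0.7), ([374.8, 249.5], 0.47)]
red_ring [([333.5, 229.3], 0.6), ([151.1, 174.9], 0.47)]
white_ring []
hotplate [([287.2, 198.2], 0.57)]
stand [([159.3, 216.4], 0.77), ([214.8, 249.2], 0.66)]
switch_tip [([219.9, 213.9], 0.37)]
holder1 [([151.7, 173.3], 0.68), ([146.7, 194.1], 0.68), ([135.4, 228.7], 0.55), ([130.6, 242.3], 0.44), ([143.7, 212.7], 0.42), ([134.8, 280.7], 0.38)]
bottle [([182.9, 162.4], 0.76)]
beaker [([376.9, 248.2], 0.5)]
jar [([215.7, 254.2], 0.65)]
side {'vertical_fov': 56.294939379842944, 'cx': 258.9040677093767, 'cy': 188.20889954204083, 'k1': -0.022891352395861677, 'eye': array([0.11067341, 0.73794205, 0.72049917]), 'attitude': array([-2.14987569,  0.01477284, -2.65107655])}
pan [([283.0, 178.6], 0.79)]
pan_grip [([211.7, 260.2], 0.67)]
red_ring []
white_ring [([172.2, 227.7], 0.32)]
hotplate [([272.4, 203.8], 0.63)]
stand [([208.1, 309.4], 0.98)]
switch_tip [([258.4, 225.3], 0.53)]
holder1 [([172.0, 226.2], 0.82), ([226.3, 274.2], 0.81), ([184.0, 236.6], 0.64), ([273.4, 361.3], 0.55)]
bottle [([158.7, 259.4], 0.74)]
beaker [([283.9, 177.5], 0.24)]
jar [([282.3, 275.1], 0.92)]
```

View pics/top0.png

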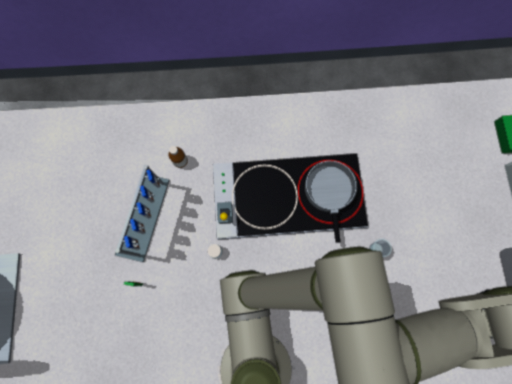

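View pics/side0.png

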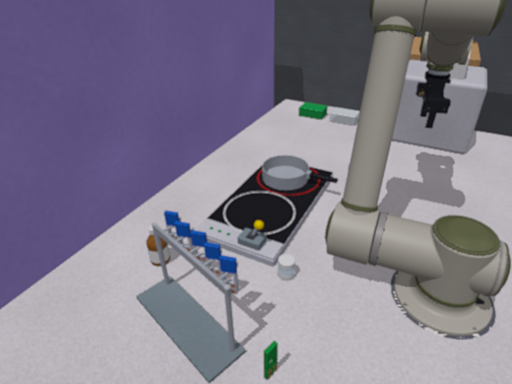

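The top view shows the pan on the red ring at (330,188), handle towards the robot. The white ring is at (265,196), the stand with 5 blue tabs is at left, and the jar, bottle and beaker are clear of the path. The green look-alike lies at (135,284) on the bench and will be left alone. Next I measure by colour fits.

```bash
cat > meas.py <<'E'
from h import *
def blobs(c,lo,hi,amin=6):
    hsv=cv2.cvtColor(c['img'],cv2.COLOR_RGB2HSV); m=cv2.inRange(hsv,lo,hi)
    n,_,st,ce=cv2.connectedComponentsWithStats(m)
    return [(ce[i].round(1),st[i][4]) for i in range(1,n) if st[i][4]>=amin]
def circ(P):
    A=np.c_[2*P,np.ones(len(P))]; s=np.linalg.lstsq(A,(P**2).sum(1),rcond=None)[0]
    return s[:2],np.sqrt(s[2]+s[:2]@s[:2])
def fit(c,m,z):
    vs,us=np.nonzero(m); P=np.array([onz(c,(u,v),z)[:2] for u,v in zip(us,vs)])
    for _ in range(6):
        o,r=circ(P); e=abs(np.linalg.norm(P-o,axis=1)-r); P=P[e<max(.006,np.percentile(e,90)*.8)] if e.max()>.006 else P
    return o,r,len(P)
E
python3 - <<'E'
from meas import *
T=cam('top');S=cam('side')
for n,c in(('T',T),('S',S)):
    print(n,'blue',blobs(c,(105,150,60),(125,255,255)))
    print(n,'yel',blobs(c,(20,150,100),(35,255,255)))
hsv=cv2.cvtColor(T['img'],cv2.COLOR_RGB2HSV)
red=cv2.inRange(hsv,(0,150,80),(8,255,255))|cv2.inRange(hsv,(172,150,80),(180,255,255)); red[:,:290]=0
print('red',fit(T,red,.03))
w=cv2.inRange(hsv,(0,0,120),(180,70,255)); w[:,:235]=0;w[:,299:]=0;w[:162]=0;w[230:]=0
print('white',fit(T,w,.03))
I=T['img']; b=cv2.resize(I[140:300,90:230],None,fx=4,fy=4,interpolation=cv2.INTER_CUBIC)
d=cv2.resize(I[140:260,205:395],None,fx=4,fy=4,interpolation=cv2.INTER_CUBIC)
cv2.imwrite('pics/a1.png',b[:,:,::-1]); cv2.imwrite('pics/a2.png',d[:,:,::-1])
E
```

```text
T blue [(array([149.9, 175.6]), np.int32(54)), (array([143.5, 191.5]), np.int32(55)), (array([140. , 208.1]), np.int32(58)), (array([133.4, 224.4]), np.int32(58)), (array([127.3, 241.7]), np.int32(62))]
T yel [(array([223.2, 215.8]), np.int32(44))]
S blue [(array([201.3, 242.2]), np.int32(970))]
S yel [(array([258.4, 224.2]), np.int32(78))]
red (array([ 0.55438295, -0.3016327 ]), np.float64(0.11220914968984406), 280)
white (array([ 0.55235986, -0.07099792]), np.float64(0.11249453149022297), 133)
```

View pics/a2.png

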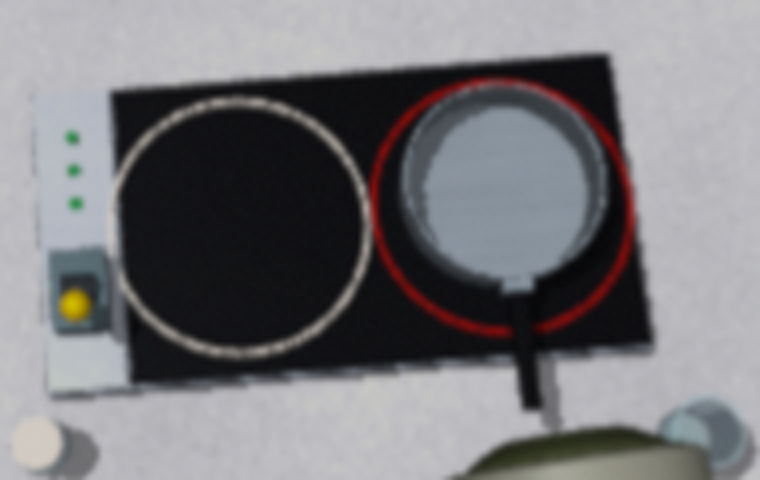

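The enlarged crop shows the pan rim centred at about crop (504,184), i.e. full (331,186). The handle runs from full (334.5,211) to (338,242). The lever ball is at (223,216) and the rings fit 230.6 mm apart, as specified.

Run:
```python
from meas import *
T=cam('top');S=cam('side')
f=lambda u,v:(205+(u-1.5)/4,140+(v-1.5)/4)
c=onz(T,f(504.5,184),.08);print('pan',c)
for u,v in((401,190),(608,190),(505,82)): print('r',np.linalg.norm(onz(T,f(u,v),.08)-c))
a=onz(T,f(519,295),.077);b=onz(T,f(533,408),.077);print('handle',a,b,np.linalg.norm(b-c))
print('yel',tri(T,(223.2,215.8),S,(258.4,224.2)))
for z in(.205,.223):
  P=np.array([onz(T,p,z)[:2] for p in((149.9,175.6),(143.5,191.5),(140,208.1),(133.4,224.4),(127.3,241.7))]);print(z,P.round(4).tolist())
  print(np.linalg.norm(np.diff(P,axis=0),axis=1),np.arctan2(*(P[0]-P[-1])))
for l,z in(('jar',0),('bottle',0),('beaker',0)):
  bx=bot.recognise('top',l)[0]['box'];print(l,onz(T,((bx[0]+bx[2])/2,(bx[1]+bx[3])/2),.03))
I=S['img']; cv2.imwrite('pics/a3.png',cv2.resize(I[200:380,120:300],None,fx=3.3,fy=3.3,interpolation=cv2.INTER_CUBIC)[:,:,::-1])
```

```text
pan [ 0.55967787 -0.2949621   0.08      ]
r 0.08708661469868842
r 0.08639759232518367
r 0.09002769369246762
handle [ 0.46538961 -0.29618097  0.077     ] [ 0.37223245 -0.29599509  0.077     ] 0.1874722742947009
yel (array([0.479447  , 0.06878215, 0.1038413 ]), np.float64(0.0008630277160314045))
0.205 [[0.5997, 0.2747], [0.5516, 0.2939], [0.5018, 0.3042], [0.4547, 0.3232], [0.4056, 0.3402]]
[0.05178039 0.05084638 0.05083105 0.05198559] 1.8964904685384623
0.223 [[0.5941, 0.2697], [0.5469, 0.2886], [0.4979, 0.2987], [0.4516, 0.3173], [0.4033, 0.3341]]
[0.05090348 0.04998529 0.04997022 0.05110521] 1.8964904685384625
jar [0.37590938 0.10946284 0.03      ]
bottle [0.72041267 0.22422097 0.03      ]
beaker [ 0.34612475 -0.44825126  0.03      ]
```

View pics/a3.png

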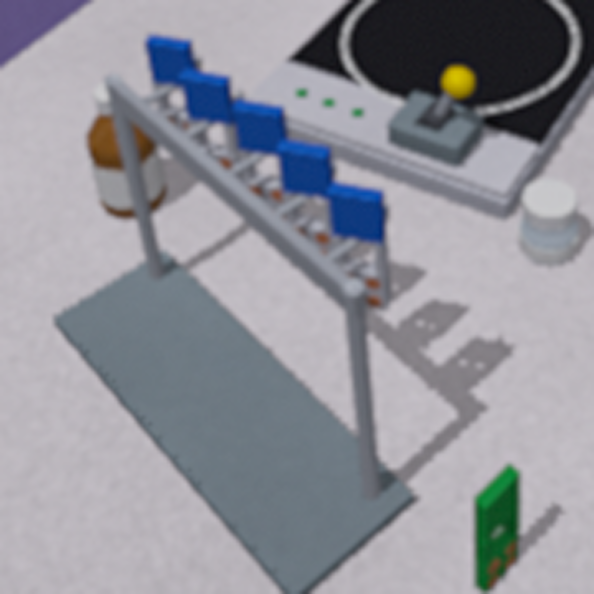

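View pics/a1.png

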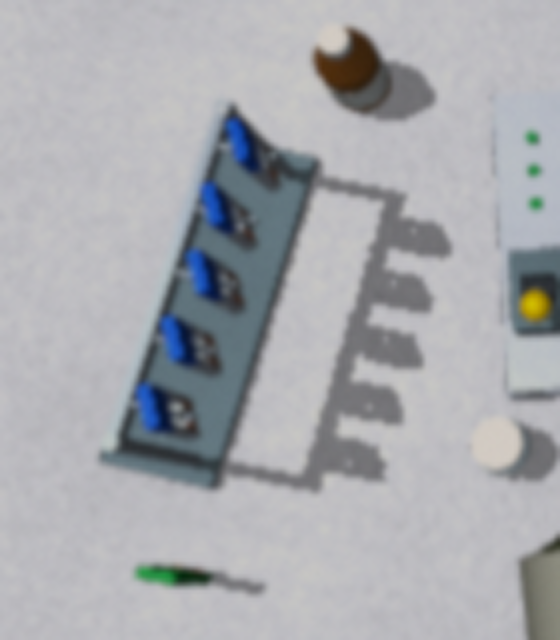

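The stand's open front faces the hot plate (towards −y). Of the six holder candidates, the five blue-tabbed ones hang on hooks. Their top-image pixels are (150,176), (143,191), (140,208), (133,224) and (127,242), and they are the ones meant. The sixth, at (135,284), is green and on the bench; it is the look-alike.

```bash
cat > plan.py <<'E'
from h import *
def down(yaw): return R.from_euler('z',yaw)*R.from_euler('x',np.pi)
def go(*wps,frm=None):
    """wps: (pos, Rotation) -> print scaled shift/turn from present pose"""
    s=bot.state(); p0,R0=(np.array(s['eef_pos']),R.from_euler('xyz',s['ee_rot'])) if frm is None else frm
    print('t',round(float(s['time']),2),'at',p0.round(4),np.round(s['ee_rot'],3))
    for p,r in wps:
        print(np.r_[R0.inv().apply(np.array(p)-p0)/.3,(R0.inv()*r).as_rotvec()/np.pi].round(3).tolist(), 'mm',round(1000*np.linalg.norm(np.array(p)-p0)))
E
python3 - <<'E'
from plan import *
T=bot.read_camera('top');S=bot.read_camera('side')
for a,(u,v) in zip(((149.9,175.6),(143.5,191.5),(140,208.1),(133.4,224.4),(127.3,241.7)),((170,60),(207,97),(258,127),(304,168),(357,213))):
    p,e=tri(T,a,S,(120+(u-1)/3.3,200+(v-1)/3.3)); print(p.round(4),round(e,4))
go(([.418,-.296,.2],down(0)),([.418,-.296,.073],down(0)))
E
```

```text
[0.5938 0.2693 0.2243] 0.0002
[0.5469 0.2885 0.2235] 0.0003
[0.4979 0.2984 0.2246] 0.0008
[0.451  0.3166 0.225 ] 0.0004
[0.4027 0.3334 0.2245] 0.0008
t 1.65 at [ 0.1545 -0.5278  0.2607] [ 3.142 -0.     0.285]
[1.06, -0.495, 0.202, 0.0, -0.0, 0.091] mm 356
[1.06, -0.495, 0.626, 0.0, -0.0, 0.091] mm 398
```

Request:
step_arm(
  series=[
    [0.95,-0.44,0.2,0,0,0.091],
    [0.95,-0.44,0.2,0,0,0.091],
    [0.95,-0.44,0.2,0,0,0.091],
    [0.95,-0.44,0.2,0,0,0.091],
    [0.95,-0.44,0.2,0,0,0.091],
    [0.95,-0.44,0.2,0,0,0.091],
    [0.95,-0.44,0.2,0,0,0.091],
    [0.95,-0.44,0.2,0,0,0.091],
  ],
  gripper=-1,
)

```text
time: 2.65
eef_pos: [0.3902, -0.3222, 0.201]
ee_rot: [3.141, -0.0, -0.003]
wrist_force: [-0.1, -0.7, 0.0]
grip_width: 0.088
gripper_force: 0.0
```

Run:
```python
from plan import *
go(([.418,-.296,.1],down(0)),([.418,-.296,.073],down(0)))
```

```text
t 2.65 at [ 0.3902 -0.3222  0.201 ] [ 3.141e+00 -0.000e+00 -3.000e-03]
[0.092, -0.088, 0.337, 0.0, -0.0, -0.001] mm 108
[0.092, -0.088, 0.427, 0.0, -0.0, -0.001] mm 134
```

Request:
step_arm(
  series=[
    [0.092,-0.088,0.1,0,0,0],
    [0.092,-0.088,0.25,0,0,0],
    [0.092,-0.088,0.35,0,0,0],
    [0.092,-0.088,0.427,0,0,0],
    [0.092,-0.088,0.427,0,0,0],
  ],
)

```text
time: 3.28
eef_pos: [0.4175, -0.2954, 0.0718]
ee_rot: [-3.14, 0.002, -0.003]
wrist_force: [-1.0, -0.2, 0.9]
grip_width: 0.088
gripper_force: 0.0
```

Request:
step_arm(
  series=[
    [0,0,0,0,0,0],
    [0,0,0,0,0,0],
    [0,0,0,0,0,0],
    [0,0,0,0,0,0],
    [0,0,0,0,0,0],
    [0,0,0,0,0,0],
  ],
  gripper=1,
  newtons=15,
)

```text
time: 4.03
eef_pos: [0.4186, -0.2947, 0.0727]
ee_rot: [-3.142, 0.0, -0.001]
wrist_force: [0.3, -0.4, -0.1]
grip_width: 0.0301
gripper_force: 0.0
```

Run:
```python
from plan import *
print(bot.state()['wrist_force'])
p=bot.state()['eef_pos']; d=np.array([.5524,-.071])-[.562,-.296]; print(d)
go((p+np.r_[d,0],down(0.009)))
```

```text
[ 0.2809528  -0.42874589 -0.11265048]
[-0.0096  0.225 ]
t 4.03 at [ 0.4186 -0.2947  0.0727] [-3.142e+00  0.000e+00 -1.000e-03]
[-0.033, -0.75, 0.0, -0.0, 0.0, -0.003] mm 225
```

Fingers are still closing.

Request:
step_arm(
  series=[
    [0,0,0,0,0,0],
    [0,0,0,0,0,0],
    [0,0,0,0,0,0],
    [0,0,0,0,0,0],
  ],
)

```text
time: 4.53
eef_pos: [0.4186, -0.2947, 0.0726]
ee_rot: [-3.142, 0.0, -0.001]
wrist_force: [-0.1, -0.3, -0.6]
grip_width: 0.0158
gripper_force: 15.0
```

Request:
step_arm(
  series=[
    [-0.005,-0.05,0,0,0,0],
    [-0.01,-0.15,0,0,0,0],
    [-0.015,-0.27,0,0,0,0],
    [-0.02,-0.4,0,0,0,0],
    [-0.025,-0.53,0,0,0,0],
    [-0.03,-0.65,0,0,0,0],
    [-0.033,-0.72,0,0,0,0],
    [-0.033,-0.75,0,0,0,0],
  ],
)

```text
time: 5.52
eef_pos: [0.4083, -0.0682, 0.0727]
ee_rot: [-3.141, 0.001, 0.0]
wrist_force: [-1.0, -1.9, -2.2]
grip_width: 0.0167
gripper_force: 15.4
```

Request:
step_arm(
  series=[
    [0,0,0,0,0,0],
    [0,0,0,0,0,0],
  ],
)

```text
time: 5.78
eef_pos: [0.4088, -0.0702, 0.0726]
ee_rot: [-3.142, 0.0, -0.002]
wrist_force: [-1.9, -0.5, -1.0]
grip_width: 0.0159
gripper_force: 15.0
```

```bash
cat > pan.py <<'E'
from plan import *
from meas import *
def panpos(T,save=None):
    # rim pixels by network; report net estimate at two heights
    for d in bot.pinpoint('top','pan')[:2]: print('pan net',onz(T,d['xy'],.03).round(4),round(d['p'],2))
    for d in bot.recognise('top','pan')[:1]: print('box',np.round(d['box'],1),[onz(T,q,.08).round(3)[:2].tolist() for q in (d['box'][:2],d['box'][2:])])
E
python3 - <<'E'
from pan import *
T=cam('top','p1.png'); panpos(T)
cv2.imwrite('pics/b1.png',cv2.resize(T['img'][140:260,205:395],None,fx=4,fy=4,interpolation=cv2.INTER_CUBIC)[:,:,::-1])
print(bot.state()['wrist_force'])
E
```

```text
pan net [ 0.5556 -0.0895  0.03  ] 0.95
box [242.6 167.7 293.1 211.2] [[0.644, -0.004], [0.482, -0.161]]
[-1.02370206 -1.6226538  -0.9450795 ]
```

View pics/b1.png

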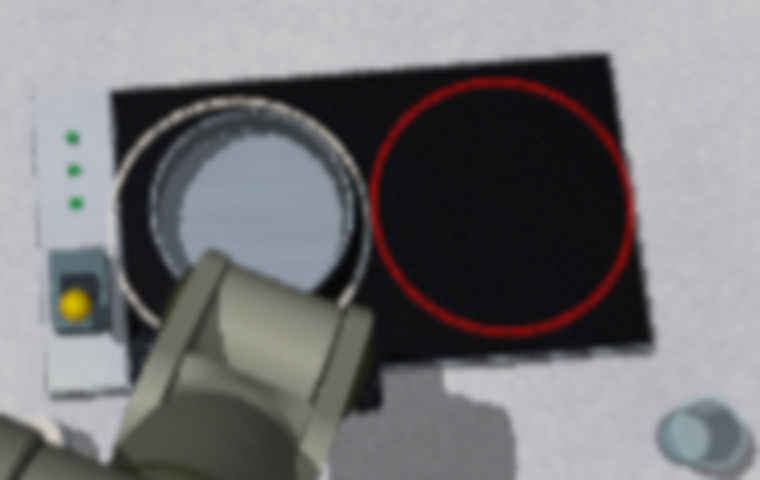

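Run:
```python
from pan import *
T=bot.read_camera('top')
f=lambda u,v:(205+(u-1.5)/4,140+(v-1.5)/4)
for v in(205,210,213):
  c=onz(T,f(252.5,v),.08); print(c,[round(np.linalg.norm(onz(T,f(*q),.08)-c),4) for q in((150,212),(355,205),(248,107))])
```

```text
[ 0.55690658 -0.08260995  0.08      ] [np.float64(0.0859), np.float64(0.0858), np.float64(0.0859)]
[ 0.55261533 -0.08226509  0.08      ] [np.float64(0.0857), np.float64(0.0859), np.float64(0.0902)]
[ 0.55004395 -0.08205844  0.08      ] [np.float64(0.0857), np.float64(0.0861), np.float64(0.0927)]
```

The pan is at about (0.556, −0.082), 12 mm off the ring centre. I'll nudge it closer and release.

Request:
step_arm(
  series=[
    [-0.005,-0.02,0,0,0,0],
    [-0.013,-0.04,0,0,0,0],
    [-0.013,-0.04,0,0,0,0],
    [-0.013,-0.04,0,0,0,0],
  ],
)

```text
time: 6.48
eef_pos: [0.4048, -0.0575, 0.0726]
ee_rot: [-3.141, 0.001, -0.001]
wrist_force: [-1.3, -0.5, -1.7]
grip_width: 0.0163
gripper_force: 15.2
```

Request:
step_arm(
  series=[
    [0,0,0,0,0,0],
    [0,0,0,0,0,0],
    [0,0,0,0,0,0],
    [0,0,0,0,0,0],
  ],
  gripper=-0.2,
)

```text
time: 6.98
eef_pos: [0.4051, -0.0577, 0.0727]
ee_rot: [3.142, -0.0, -0.001]
wrist_force: [-0.8, 1.0, -0.3]
grip_width: 0.0525
gripper_force: 0.0
```

Request:
step_arm(
  series=[
    [0,0,-0.1,0,0,0],
    [0,0,-0.3,0,0,0],
    [0,0,-0.5,0,0,0],
    [0,0,-0.7,0,0,0],
    [0,0,-0.7,0,0,0],
  ],
)

```text
time: 7.6
eef_pos: [0.4061, -0.0581, 0.2862]
ee_rot: [3.138, -0.008, -0.001]
wrist_force: [0.0, 0.3, -0.9]
grip_width: 0.0528
gripper_force: 0.0
```

Run:
```python
from pan import *
T=cam('top');panpos(T)
P=np.array([[.5938,.2693],[.5469,.2885],[.4979,.2984],[.451,.3166],[.4027,.3334]])
d=P[0]-P[-1];d/=np.linalg.norm(d);print('row dir',d)
# fitted hooks
m=P.mean(0); H=[m+d*k for k in(.1,.05,0,-.05,-.1)];print(np.round(H,4))
yaw=np.arctan2(d[1],d[0]);print(yaw)
for h in H: go((np.r_[h,.32],down(yaw)),(np.r_[h,.235],down(yaw)))
```

```text
pan net [ 0.5487 -0.0771  0.03  ] 0.91
box [241.5 168.  290.  252. ] [[0.643, -0.0], [0.35, -0.138]]
row dir [ 0.94808627 -0.31801324]
[[0.5933 0.2694]
 [0.5459 0.2853]
 [0.4985 0.3012]
 [0.4511 0.3171]
 [0.4037 0.333 ]]
-0.3236332004309334
t 7.75 at [ 0.4046 -0.0575  0.2814] [-3.141e+00  2.000e-03 -1.000e-03]
[0.628, -1.091, -0.129, -0.0, 0.001, 0.103] mm 379
[0.628, -1.09, 0.154, -0.0, 0.001, 0.103] mm 380
t 7.75 at [ 0.4046 -0.0575  0.2814] [-3.141e+00  2.000e-03 -1.000e-03]
[0.469, -1.143, -0.128, -0.0, 0.001, 0.103] mm 373
[0.47, -1.143, 0.155, -0.0, 0.001, 0.103] mm 374
t 7.75 at [ 0.4046 -0.0575  0.2814] [-3.141e+00  2.000e-03 -1.000e-03]
[0.311, -1.196, -0.128, -0.0, 0.001, 0.103] mm 373
[0.312, -1.196, 0.155, -0.0, 0.001, 0.103] mm 374
t 7.75 at [ 0.4046 -0.0575  0.2814] [-3.141e+00  2.000e-03 -1.000e-03]
[0.153, -1.249, -0.128, -0.0, 0.001, 0.103] mm 379
[0.154, -1.249, 0.156, -0.0, 0.001, 0.103] mm 380
t 7.75 at [ 0.4046 -0.0575  0.2814] [-3.141e+00  2.000e-03 -1.000e-03]
[-0.005, -1.302, -0.127, -0.0, 0.001, 0.103] mm 392
[-0.004, -1.302, 0.156, -0.0, 0.001, 0.103] mm 393
```

Request:
step_arm(
  series=[
    [0.1,-0.1,-0.13,0,0,0.05],
    [0.628,-1,-0.13,0,0,0.103],
    [0.628,-1,-0.13,0,0,0.103],
    [0.628,-1,-0.13,0,0,0.103],
    [0.628,-1,-0.13,0,0,0.103],
    [0.628,-1,-0.13,0,0,0.103],
    [0.628,-1,-0.13,0,0,0.103],
    [0.628,-1,-0.13,0,0,0.103],
  ],
)

```text
time: 8.75
eef_pos: [0.5937, 0.2419, 0.3197]
ee_rot: [3.14, 0.003, -0.324]
wrist_force: [-0.2, 0.2, 0.6]
grip_width: 0.0522
gripper_force: 0.0
```

Run:
```python
from pan import *
T=cam('top');panpos(T)
y=-.3236;h=[.5933,.2694]
go((h+[.31],down(y)),(h+[.237],down(y)))
```

```text
pan net [ 0.5587 -0.0772  0.03  ] 0.65
box [239.8 167.4 290.1 252.3] [[0.646, 0.006], [0.349, -0.138]]
t 8.9 at [0.5935 0.2408 0.3217] [ 3.141  0.    -0.326]
[-0.031, -0.09, 0.039, 0.0, 0.0, -0.001] mm 31
[-0.031, -0.09, 0.282, 0.0, 0.0, -0.001] mm 89
```

Request:
step_arm(
  series=[
    [-0.03,-0.09,0.04,0,0,0],
    [-0.03,-0.09,0.04,0,0,0],
    [-0.03,-0.09,0.15,0,0,0],
    [-0.03,-0.09,0.24,0,0,0],
    [-0.03,-0.09,0.28,0,0,0],
    [-0.03,-0.09,0.28,0,0,0],
  ],
)

```text
time: 9.65
eef_pos: [0.5939, 0.2698, 0.238]
ee_rot: [3.141, 0.0, -0.325]
wrist_force: [0.2, 0.4, -0.6]
grip_width: 0.0529
gripper_force: 0.0
```

Request:
step_arm(
  series=[
    [0,0,0,0,0,0],
    [0,0,0,0,0,0],
    [0,0,0,0,0,0],
    [0,0,0,0,0,0],
    [0,0,0,0,0,0],
    [0,0,0,0,0,0],
  ],
  gripper=1,
  newtons=25,
)

```text
time: 10.4
eef_pos: [0.5939, 0.2706, 0.2377]
ee_rot: [-3.142, -0.0, -0.325]
wrist_force: [-1.4, 0.1, 0.0]
grip_width: 0.0094
gripper_force: 25.0
```

Request:
step_arm(
  series=[
    [0,0,-0.025,0,0,0],
    [0,0,-0.05,0,0,0],
    [0,0,-0.05,0,0,0],
    [0,0.1,-0.05,0,0,0],
    [0,0.22,-0.05,0,0,0],
    [0,0.4,-0.1,0,0,0],
    [0,0.6,-0.15,0,0,0],
    [0,0.6,-0.15,0,0,0],
  ],
)

```text
time: 11.4
eef_pos: [0.536, 0.0972, 0.2841]
ee_rot: [-3.141, -0.002, -0.329]
wrist_force: [0.5, 1.0, -0.9]
grip_width: 0.0096
gripper_force: 25.0
```

```bash
cat > place.py <<'E'
from pan import *
import sys
# place.py panx pany lateral(mm) zTCP
px,py,lat,z=map(float,sys.argv[1:5]); y=-.3236
d=np.array([-.318,-.948]); e=np.array([.948,-.318])
t=np.array([px,py])+e*lat/1000
Rt=down(y)*R.from_rotvec([np.radians(30),0,0])
T=cam('top');panpos(T); print('grip',bot.state()['grip_width'])
go((np.r_[t,.28],down(y)),(np.r_[t,z+.05],Rt),(np.r_[t,z],Rt))
E
python3 place.py .553 -.075 0 .124
```

```text
pan net [ 0.5554 -0.0731  0.03  ] 0.69
box [241.9 172.6 290.4 250. ] [[0.627, -0.0], [0.356, -0.14]]
grip 0.009572500160139703
t 11.55 at [0.5365 0.1004 0.2824] [-3.141  0.    -0.324]
[0.239, 0.537, 0.008, -0.0, 0.0, -0.0] mm 176
[0.239, 0.537, 0.361, 0.167, 0.0, -0.0] mm 207
[0.239, 0.537, 0.528, 0.167, 0.0, -0.0] mm 237
```

Request:
step_arm(
  series=[
    [0.12,0.2,0,0,0,0],
    [0.2,0.4,0,0,0,0],
    [0.239,0.537,0,0.05,0,0],
    [0.239,0.537,0.1,0.11,0,0],
    [0.239,0.537,0.25,0.167,0,0],
    [0.239,0.537,0.4,0.167,0,0],
    [0.239,0.537,0.48,0.167,0,0],
    [0.239,0.537,0.48,0.167,0,0],
  ],
)

```text
time: 12.55
eef_pos: [0.5529, -0.0744, 0.1369]
ee_rot: [-2.616, 0.004, -0.323]
wrist_force: [0.9, 0.2, -0.6]
grip_width: 0.0099
gripper_force: 25.0
```

Request:
step_arm(
  series=[
    [0,0.01,0.02,0,0,0],
    [0,0.02,0.04,0,0,0],
    [0,0.02,0.04,0,0,0],
  ],
)

```text
time: 12.92
eef_pos: [0.5533, -0.0746, 0.1253]
ee_rot: [-2.617, 0.0, -0.324]
wrist_force: [0.4, -0.1, -0.3]
grip_width: 0.0096
gripper_force: 25.0
```

Run:
```python
from pan import *
S=cam('side');cv2.imwrite('pics/c1.png',cv2.resize(S['img'][120:280,180:370],None,fx=3.5,fy=3.5)[:,:,::-1])
print(bot.state()['wrist_force'])
```

```text
[ 0.36969923 -0.37314814 -0.37255999]
```

View pics/c1.png

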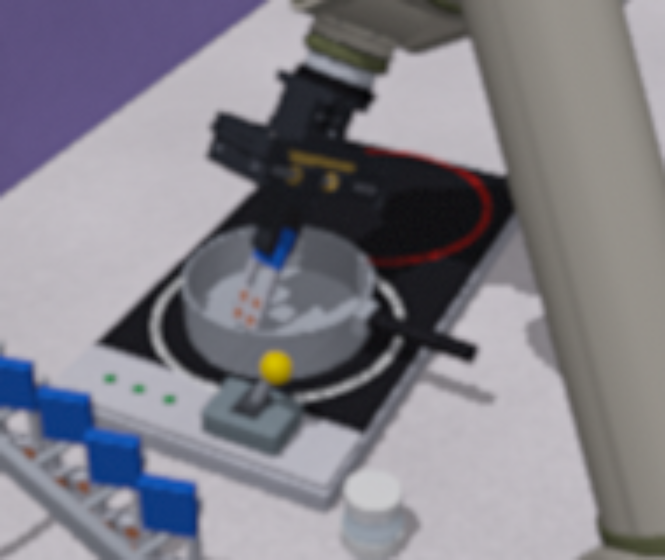

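The crop shows the holder tilted inside the pan at crop (260,290), clear of the walls. Releasing it now.

Request:
step_arm(
  series=[
    [0,0,0,0,0,0],
    [0,0,0,0,0,0],
    [0,0,0,0,0,0],
    [0,0,-0.1,0,0,0],
    [0,0,-0.25,0,0,0],
    [0,0,-0.4,0,0,0],
    [0,0,-0.55,-0.06,0,0],
    [0,0,-0.55,-0.12,0,0],
  ],
  gripper=-0.2,
)

```text
time: 13.98
eef_pos: [0.5273, -0.1555, 0.2714]
ee_rot: [-2.999, -0.007, -0.328]
wrist_force: [0.6, 0.3, -1.0]
grip_width: 0.0526
gripper_force: 0.0
```

```bash
cat > nxt.py <<'E'
from pan import *
import sys
h=[[.5933,.2694],[.5464,.2868],[.4983,.3000],[.451,.3169],[.403,.3332]][int(sys.argv[1])-1]; y=-.3236
T=cam('top');panpos(T); print('grip',bot.state()['grip_width'])
go((h+[.32],down(y)),(h+[.237],down(y)))
E
python3 nxt.py 2
python3 - <<'E'
from h import *
S=cam('side');cv2.imwrite('pics/c2.png',cv2.resize(S['img'][160:280,180:330],None,fx=4,fy=4)[:,:,::-1])
E
```

```text
pan net [ 0.5641 -0.0724  0.03  ] 0.63
box [238.6 168.3 276.5 221.1] [[0.643, 0.01], [0.453, -0.103]]
grip 0.05244086345210496
t 14.12 at [ 0.5271 -0.1517  0.2684] [-2.989 -0.    -0.322]
[-0.402, -1.417, 0.043, -0.049, -0.0, 0.0] mm 442
[-0.402, -1.375, 0.317, -0.049, -0.0, 0.0] mm 440
```

View pics/c2.png

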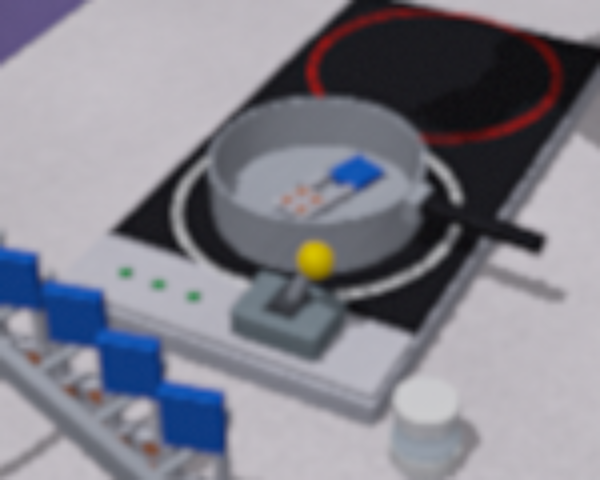

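The first holder lies flat in the pan at crop (330,190), and the pan is still inside the white ring. Next is holder 2.

Request:
step_arm(
  series=[
    [-0.4,-1,0,-0.049,0,0],
    [-0.4,-1,0,-0.049,0,0],
    [-0.4,-1,0,-0.049,0,0],
    [-0.4,-1,0,-0.049,0,0],
    [-0.4,-1,0,-0.049,0,0],
    [-0.4,-1,0,-0.049,0,0],
    [-0.4,-1,0,-0.049,0,0],
  ],
)

```text
time: 15.05
eef_pos: [0.5078, 0.166, 0.3118]
ee_rot: [3.138, 0.003, -0.324]
wrist_force: [0.2, -0.3, 0.0]
grip_width: 0.0529
gripper_force: 0.0
```

```bash
python3 nxt.py 2
```

```text
pan net [ 0.5542 -0.0699  0.03  ] 0.61
box [239.9 165.9 288.1 252.1] [[0.651, 0.005], [0.35, -0.132]]
grip 0.052489375297762444
t 15.2 at [0.5081 0.1647 0.3122] [ 3.137e+00  2.000e-03 -3.270e-01]
[-0.01, -0.426, -0.028, 0.001, 0.001, -0.001] mm 128
[-0.009, -0.428, 0.249, 0.001, 0.001, -0.001] mm 148
```

Request:
step_arm(
  series=[
    [-0.01,-0.2,0,0.001,0.001,0],
    [-0.01,-0.4,0,0.001,0.001,0],
    [-0.01,-0.427,0,0.001,0.001,0],
    [-0.01,-0.427,0.1,0.001,0.001,0],
    [-0.01,-0.427,0.2,0.001,0.001,0],
    [-0.01,-0.427,0.25,0.001,0.001,0],
    [-0.01,-0.427,0.25,0.001,0.001,0],
  ],
)

```text
time: 16.08
eef_pos: [0.5459, 0.2873, 0.2369]
ee_rot: [3.14, -0.002, -0.326]
wrist_force: [-0.3, -0.5, 0.9]
grip_width: 0.053
gripper_force: 0.0
```

Request:
step_arm(
  series=[
    [0,0,0,0,0,0],
    [0,0,0,0,0,0],
    [0,0,0,0,0,0],
    [0,0,0,0,0,0],
    [0,0,0,0,0,0],
    [0,0,0,0,0,0],
  ],
  gripper=1,
  newtons=25,
)

```text
time: 16.82
eef_pos: [0.5457, 0.2884, 0.2374]
ee_rot: [3.141, -0.003, -0.325]
wrist_force: [-0.4, -0.3, 0.9]
grip_width: 0.0095
gripper_force: 25.0
```

Request:
step_arm(
  series=[
    [0,0,-0.025,0,0,0],
    [0,0,-0.05,0,0,0],
    [0,0,-0.05,0,0,0],
    [0,0.1,-0.05,0,0,0],
    [0,0.22,-0.05,0,0,0],
    [0,0.4,-0.1,0,0,0],
    [0,0.6,-0.15,0,0,0],
    [0,0.6,-0.15,0,0,0],
  ],
)

```text
time: 17.82
eef_pos: [0.4877, 0.1152, 0.2838]
ee_rot: [3.141, -0.005, -0.329]
wrist_force: [-0.0, 0.9, -0.6]
grip_width: 0.0097
gripper_force: 25.0
```

```bash
python3 place.py .553 -.075 32 .124
```

```text
pan net [0.6907 0.2228 0.03  ] 0.17
box [239.9 169.  290.5 251.2] [[0.64, 0.006], [0.352, -0.14]]
grip 0.009956838037979953
t 17.98 at [0.4883 0.1183 0.2823] [ 3.141e+00 -3.000e-03 -3.250e-01]
[0.517, 0.542, 0.01, 0.0, -0.001, -0.0] mm 225
[0.516, 0.541, 0.363, 0.167, -0.001, -0.0] mm 249
[0.515, 0.541, 0.53, 0.167, -0.001, -0.0] mm 275
```

Request:
step_arm(
  series=[
    [0.15,0.15,0,0,0,0],
    [0.3,0.3,0,0,0,0],
    [0.42,0.45,0,0,0,0],
    [0.517,0.542,0,0.05,0,0],
    [0.517,0.542,0.1,0.11,0,0],
    [0.517,0.542,0.25,0.167,0,0],
    [0.517,0.542,0.4,0.167,0,0],
    [0.517,0.542,0.48,0.167,0,0],
  ],
)

```text
time: 18.98
eef_pos: [0.5834, -0.085, 0.1358]
ee_rot: [-2.617, 0.002, -0.324]
wrist_force: [0.4, 0.1, -1.0]
grip_width: 0.0098
gripper_force: 25.0
```

Request:
step_arm(
  series=[
    [0,0.01,0.02,0,0,0],
    [0,0.025,0.043,0,0,0],
    [0,0.025,0.043,0,0,0],
  ],
)

```text
time: 19.35
eef_pos: [0.584, -0.0858, 0.1244]
ee_rot: [-2.618, -0.004, -0.324]
wrist_force: [-0.4, -0.3, -0.5]
grip_width: 0.0098
gripper_force: 25.0
```

Request:
step_arm(
  series=[
    [0,0,0,0,0,0],
    [0,0,0,0,0,0],
    [0,0,0,0,0,0],
    [0,0,-0.1,0,0,0],
    [0,0,-0.25,0,0,0],
    [0,0,-0.4,0,0,0],
    [0,0,-0.55,-0.06,0,0],
    [0,0,-0.55,-0.12,0,0],
  ],
  gripper=-0.2,
)

```text
time: 20.35
eef_pos: [0.5573, -0.1666, 0.2708]
ee_rot: [-3.001, -0.01, -0.328]
wrist_force: [-1.3, 0.6, -0.4]
grip_width: 0.0527
gripper_force: 0.0
```

```bash
python3 nxt.py 3
python3 - <<'E'
from h import *
S=cam('side');cv2.imwrite('pics/c3.png',cv2.resize(S['img'][160:280,180:330],None,fx=4,fy=4)[:,:,::-1])
E
```

```text
pan net [ 0.5544 -0.0678  0.03  ] 0.9
box [240.3 167.6 280.5 220. ] [[0.645, 0.004], [0.456, -0.116]]
grip 0.05235909961797939
t 20.5 at [ 0.5572 -0.1627  0.2675] [-2.99  -0.004 -0.322]
[-0.674, -1.411, 0.036, -0.048, -0.001, 0.001] mm 469
[-0.675, -1.37, 0.309, -0.048, -0.001, 0.001] mm 467
```

View pics/c3.png

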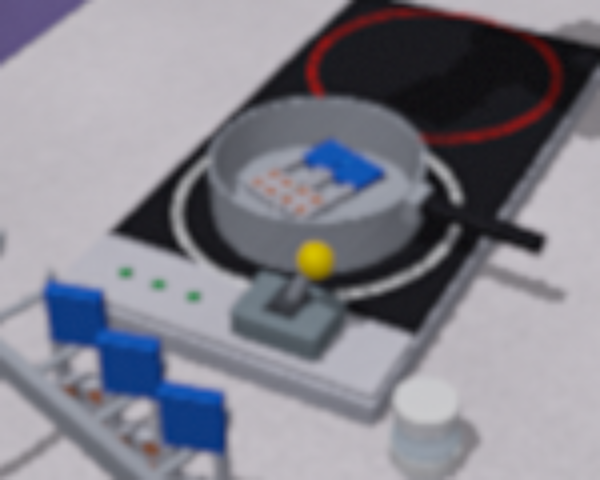

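Two holders lie side by side in the pan at crop (290,180) and (330,185). Next is holder 3.

Request:
step_arm(
  series=[
    [-0.67,-1,0,-0.048,0,0],
    [-0.67,-1,0,-0.048,0,0],
    [-0.67,-1,0,-0.048,0,0],
    [-0.67,-1,0,-0.048,0,0],
    [-0.67,-1,0,-0.048,0,0],
    [-0.67,-1,0,-0.048,0,0],
    [-0.67,-1,0,-0.048,0,0],
    [-0.67,-1,0,-0.048,0,0],
  ],
)

```text
time: 21.55
eef_pos: [0.4611, 0.1805, 0.3099]
ee_rot: [3.14, -0.0, -0.325]
wrist_force: [-0.2, -0.2, 0.1]
grip_width: 0.0527
gripper_force: 0.0
```

```bash
python3 nxt.py 3
```

```text
pan net [ 0.5595 -0.0706  0.03  ] 0.71
box [240.3 170.4 287.9 251.8] [[0.635, 0.005], [0.351, -0.131]]
grip 0.05329791185175371
t 21.7 at [0.4614 0.1801 0.3103] [ 3.139e+00 -2.000e-03 -3.270e-01]
[-0.012, -0.418, -0.033, 0.001, -0.001, -0.001] mm 126
[-0.012, -0.419, 0.243, 0.001, -0.001, -0.001] mm 145
```

Request:
step_arm(
  series=[
    [-0.012,-0.2,0,0.001,0,0],
    [-0.012,-0.4,0,0.001,0,0],
    [-0.012,-0.418,0,0.001,0,0],
    [-0.012,-0.418,0.1,0.001,0,0],
    [-0.012,-0.418,0.2,0.001,0,0],
    [-0.012,-0.418,0.243,0.001,0,0],
    [-0.012,-0.418,0.243,0.001,0,0],
  ],
)

```text
time: 22.58
eef_pos: [0.4979, 0.3002, 0.2375]
ee_rot: [-3.141, -0.002, -0.326]
wrist_force: [0.1, -0.1, 0.2]
grip_width: 0.0529
gripper_force: 0.0
```

Request:
step_arm(
  series=[
    [0,0,0,0,0,0],
    [0,0,0,0,0,0],
    [0,0,0,0,0,0],
    [0,0,0,0,0,0],
    [0,0,0,0,0,0],
    [0,0,0,0,0,0],
  ],
  gripper=1,
  newtons=25,
)

```text
time: 23.32
eef_pos: [0.4977, 0.301, 0.2377]
ee_rot: [-3.141, -0.003, -0.325]
wrist_force: [-0.2, -0.8, -0.6]
grip_width: 0.0097
gripper_force: 25.0
```

Request:
step_arm(
  series=[
    [0,0,-0.025,0,0,0],
    [0,0,-0.05,0,0,0],
    [0,0,-0.05,0,0,0],
    [0,0.1,-0.05,0,0,0],
    [0,0.22,-0.05,0,0,0],
    [0,0.4,-0.1,0,0,0],
    [0,0.6,-0.15,0,0,0],
    [0,0.6,-0.15,0,0,0],
  ],
)

```text
time: 24.32
eef_pos: [0.4397, 0.128, 0.2838]
ee_rot: [-3.14, -0.005, -0.329]
wrist_force: [1.2, 0.5, -0.8]
grip_width: 0.0101
gripper_force: 25.0
```

```bash
python3 place.py .553 -.075 -34 .124
```

```text
pan net [ 0.5557 -0.0738  0.03  ] 0.82
box [239.4 168.5 288.2 249.6] [[0.642, 0.007], [0.358, -0.133]]
grip 0.009800713363711687
t 24.48 at [0.4403 0.1308 0.2823] [-3.141e+00 -3.000e-03 -3.250e-01]
[0.461, 0.531, 0.009, -0.0, -0.001, -0.0] mm 211
[0.46, 0.531, 0.362, 0.166, -0.001, -0.0] mm 237
[0.46, 0.531, 0.529, 0.166, -0.001, -0.0] mm 264
```

Request:
step_arm(
  series=[
    [0.14,0.15,0,0,0,0],
    [0.28,0.3,0,0,0,0],
    [0.4,0.45,0,0,0,0],
    [0.46,0.531,0,0.05,0,0],
    [0.46,0.531,0.1,0.11,0,0],
    [0.46,0.531,0.25,0.167,0,0],
    [0.46,0.531,0.4,0.167,0,0],
    [0.46,0.531,0.48,0.167,0,0],
  ],
)

```text
time: 25.48
eef_pos: [0.5204, -0.0637, 0.1359]
ee_rot: [-2.615, 0.001, -0.324]
wrist_force: [0.6, 0.2, -0.0]
grip_width: 0.0099
gripper_force: 25.0
```

Request:
step_arm(
  series=[
    [0,0.01,0.02,0,0,0],
    [0,0.025,0.043,0,0,0],
    [0,0.025,0.043,0,0,0],
  ],
)

```text
time: 25.85
eef_pos: [0.5209, -0.0644, 0.124]
ee_rot: [-2.616, -0.004, -0.324]
wrist_force: [-0.0, 0.1, -0.7]
grip_width: 0.01
gripper_force: 25.0
```

Request:
step_arm(
  series=[
    [0,0,0,0,0,0],
    [0,0,0,0,0,0],
    [0,0,0,0,0,0],
    [0,0,-0.1,0,0,0],
    [0,0,-0.25,0,0,0],
    [0,0,-0.4,0,0,0],
    [0,0,-0.55,-0.06,0,0],
    [0,0,-0.55,-0.12,0,0],
  ],
  gripper=-0.2,
)

```text
time: 26.85
eef_pos: [0.4942, -0.1453, 0.2699]
ee_rot: [-2.999, -0.01, -0.328]
wrist_force: [0.6, -0.1, -1.0]
grip_width: 0.0529
gripper_force: 0.0
```

```bash
python3 nxt.py 4
python3 - <<'E'
from h import *
S=cam('side');cv2.imwrite('pics/c4.png',cv2.resize(S['img'][160:280,180:330],None,fx=4,fy=4)[:,:,::-1])
E
```

```text
pan net [ 0.5098 -0.0792  0.03  ] 0.66
box [242.6 183.7 273.3 233. ] [[0.588, -0.0], [0.415, -0.089]]
grip 0.05289842970813133
t 27.0 at [ 0.494  -0.1416  0.267 ] [-2.988 -0.004 -0.322]
[-0.619, -1.415, 0.037, -0.049, -0.001, 0.001] mm 464
[-0.62, -1.373, 0.311, -0.049, -0.001, 0.001] mm 461
```

View pics/c4.png

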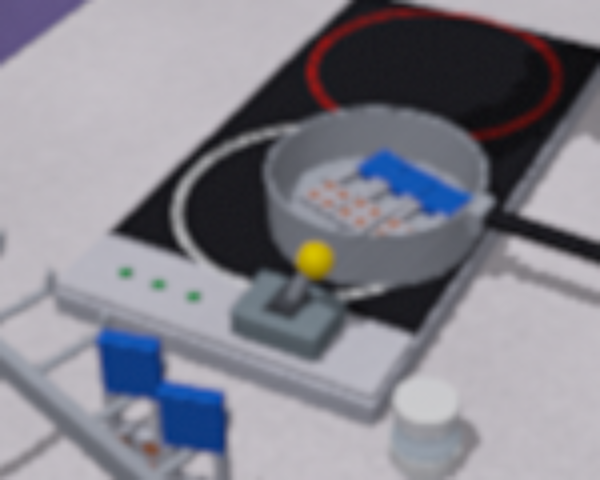

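The pan was knocked about 45 mm towards the robot, with three holders still lying in it (crop 375,200). I'll put it back before the next holder.

Run:
```python
from pan import *
T=cam('top');S=cam('side')
for n,c in(('top',T),('side',S)):
    for l,z in(('pan',.03),('pan_grip',.07)):
        print(n,l,[(onz(c,d['xy'],z).round(4)[:2].tolist(),round(d['p'],2)) for d in bot.pinpoint(n,l)[:2]])
g=[.385,-.072]
go((g+[.2],down(0)),(g+[.073],down(0)))
cv2.imwrite('pics/d1.png',np.hstack([cv2.resize(T['img'][160:260,235:335],None,fx=4,fy=4),cv2.resize(S['img'][170:270,235:335],None,fx=4,fy=4)])[:,:,::-1])
```

```text
top pan [([0.5045, -0.0757], 0.94)]
top pan_grip []
side pan [([0.5071, -0.0774], 0.85)]
side pan_grip [([0.3654, -0.078], 0.95), ([0.3597, 0.1746], 0.16)]
t 27.35 at [ 0.4936 -0.1434  0.2661] [-2.99e+00 -2.00e-03 -3.26e-01]
[-0.42, -0.075, 0.233, -0.048, -0.008, -0.103] mm 146
[-0.42, -0.011, 0.652, -0.048, -0.008, -0.103] mm 233
```

View pics/d1.png

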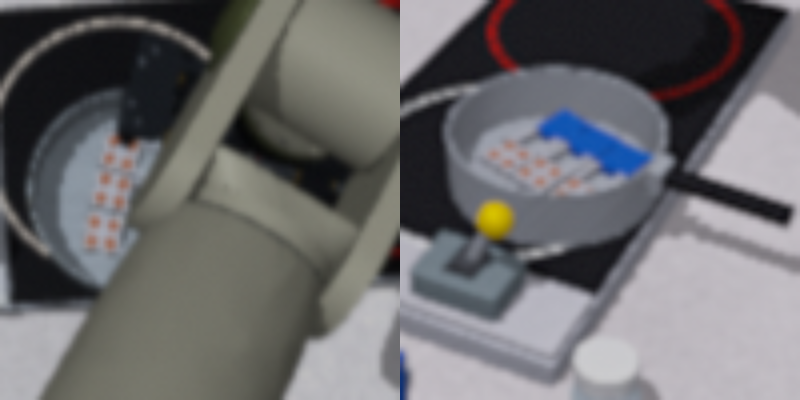

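The pan is at (0.506, −0.077), with the handle along −x at y≈−0.077 and yaw about 0. I'll grip the handle.

Request:
step_arm(
  series=[
    [-0.15,-0.03,0,-0.02,0,-0.05],
    [-0.3,-0.06,0.1,-0.048,-0.008,-0.103],
    [-0.42,-0.06,0.15,-0.048,-0.008,-0.103],
    [-0.42,-0.06,0.23,-0.048,-0.008,-0.103],
    [-0.42,-0.06,0.23,-0.048,-0.008,-0.103],
  ],
)

```text
time: 27.98
eef_pos: [0.383, -0.0759, 0.2]
ee_rot: [3.141, 0.0, -0.001]
wrist_force: [-0.7, 0.2, 0.5]
grip_width: 0.0529
gripper_force: 0.0
```

Run:
```python
from pan import *
S=cam('side')
for l,z in(('pan',.03),('pan_grip',.07)):
        print(l,[(onz(S,d['xy'],z).round(4)[:2].tolist(),round(d['p'],2)) for d in bot.pinpoint('side',l)[:2]])
g=[.385,-.077]
go((g+[.2],down(0)),(g+[.073],down(0)))
```

```text
pan [([0.5129, -0.0792], 0.87)]
pan_grip [([0.3642, -0.0765], 0.83)]
t 28.12 at [ 0.3842 -0.0767  0.2014] [ 3.139e+00 -3.000e-03 -1.000e-03]
[0.003, 0.001, 0.005, 0.001, -0.001, -0.0] mm 2
[0.002, -0.0, 0.428, 0.001, -0.001, -0.0] mm 128
```

Request:
step_arm(
  series=[
    [0,0,0.15,0,0,0],
    [0,0,0.3,0,0,0],
    [0,0,0.38,0,0,0],
    [0,0,0.428,0,0,0],
    [0,0,0.428,0,0,0],
  ],
)

```text
time: 28.75
eef_pos: [0.3842, -0.0769, 0.0721]
ee_rot: [3.14, -0.001, -0.001]
wrist_force: [0.5, -1.0, 0.1]
grip_width: 0.0527
gripper_force: 0.0
```

Request:
step_arm(
  series=[
    [0,0,0,0,0,0],
    [0,0,0,0,0,0],
    [0,0,0,0,0,0],
    [0,0,0,0,0,0],
    [0,0,0,0,0,0],
    [0,0,0,0,0,0],
  ],
  gripper=1,
  newtons=25,
)

```text
time: 29.5
eef_pos: [0.3838, -0.0764, 0.0725]
ee_rot: [3.139, -0.002, -0.0]
wrist_force: [-1.0, 2.5, 5.6]
grip_width: 0.0154
gripper_force: 25.0
```

Request:
step_arm(
  series=[
    [0.03,-0.005,0,0,0,0],
    [0.07,-0.01,0,0,0,0],
    [0.11,-0.015,0,0,0,0],
    [0.14,-0.02,0,0,0,0],
    [0.145,-0.02,0,0,0,0],
    [0.145,-0.02,0,0,0,0],
  ],
)

```text
time: 30.25
eef_pos: [0.4269, -0.0705, 0.0725]
ee_rot: [3.139, -0.001, -0.0]
wrist_force: [-4.0, 0.9, 7.0]
grip_width: 0.016
gripper_force: 25.0
```

Run:
```python
from pan import *
T=cam('top');S=cam('side')
for n,c in(('top',T),('side',S)):
    print(n,[(onz(c,d['xy'],.03).round(4)[:2].tolist(),round(d['p'],2)) for d in bot.pinpoint(n,'pan')[:2]])
panpos(T)
```

```text
top [([0.5529, -0.0778], 0.8), ([0.7032, 0.2144], 0.4)]
side [([0.5541, -0.0956], 0.87)]
pan net [ 0.5529 -0.0778  0.03  ] 0.8
pan net [0.7032 0.2144 0.03  ] 0.4
box [242.3 169.5 290.5 207.9] [[0.638, -0.002], [0.494, -0.153]]
```

Request:
step_arm(
  series=[
    [0,-0.015,0,0,0,0],
    [0,-0.015,0,0,0,0],
    [0,-0.015,0,0,0,0],
  ],
)

```text
time: 30.92
eef_pos: [0.4276, -0.0662, 0.0725]
ee_rot: [3.139, -0.003, -0.001]
wrist_force: [-0.5, -2.4, 5.4]
grip_width: 0.0153
gripper_force: 25.3
```

Request:
step_arm(
  series=[
    [0,0,0,0,0,0],
    [0,0,0,0,0,0],
    [0,0,0,0,0,0],
    [0,0,0,0,0,0],
  ],
  gripper=-0.2,
)

```text
time: 31.42
eef_pos: [0.4273, -0.0659, 0.0723]
ee_rot: [3.139, -0.002, -0.0]
wrist_force: [-0.0, -0.4, 0.5]
grip_width: 0.0524
gripper_force: 0.0
```

Request:
step_arm(
  series=[
    [0,0,-0.15,0,0,0],
    [0,0,-0.35,0,0,0],
    [0,0,-0.55,0,0,0],
    [0,0,-0.75,0,0,0],
    [0,-0.2,-0.8,0,0,0.05],
    [0,-0.4,-0.8,0,0,0.103],
    [0,-0.6,-0.8,0,0,0.103],
    [0,-0.8,-0.8,0,0,0.103],
  ],
)

```text
time: 32.42
eef_pos: [0.4265, 0.1707, 0.3119]
ee_rot: [3.14, -0.003, -0.325]
wrist_force: [-0.1, -0.1, 0.7]
grip_width: 0.053
gripper_force: 0.0
```

```bash
python3 nxt.py 4
python3 - <<'E'
from pan import *
S=cam('side')
print([(onz(S,d['xy'],.03).round(4)[:2].tolist(),round(d['p'],2)) for d in bot.pinpoint('side','pan')[:2]])
E
```

```text
pan net [ 0.5429 -0.0589  0.03  ] 0.94
box [239.2 169.7 292.5 253.6] [[0.638, 0.008], [0.344, -0.145]]
grip 0.05316210145876011
t 32.58 at [0.4263 0.1711 0.3115] [ 3.14e+00 -2.00e-03 -3.19e-01]
[-0.074, -0.487, -0.029, 0.001, -0.001, 0.002] mm 148
[-0.074, -0.488, 0.247, 0.001, -0.001, 0.002] mm 166
[([0.5602, -0.0814], 0.95)]
```

Request:
step_arm(
  series=[
    [-0.074,-0.2,0,0,0,0.002],
    [-0.074,-0.4,0,0,0,0.002],
    [-0.074,-0.487,0,0,0,0.002],
    [-0.074,-0.487,0.1,0,0,0.002],
    [-0.074,-0.487,0.2,0,0,0.002],
    [-0.074,-0.487,0.247,0,0,0.002],
    [-0.074,-0.487,0.247,0,0,0.002],
  ],
)

```text
time: 33.55
eef_pos: [0.453, 0.3131, 0.2371]
ee_rot: [3.139, -0.002, -0.332]
wrist_force: [0.1, -0.5, -0.0]
grip_width: 0.0532
gripper_force: 0.0
```

Request:
step_arm(
  series=[
    [0,0,0,0,0,0],
    [0,0,0,0,0,0],
    [0,0,0,0,0,0],
    [0,0,0,0,0,0],
    [0,0,0,0,0,0],
    [0,0,0,0,0,0],
  ],
  gripper=1,
  newtons=25,
)

```text
time: 34.3
eef_pos: [0.4526, 0.3142, 0.2374]
ee_rot: [3.14, -0.003, -0.33]
wrist_force: [-1.0, 0.4, 1.0]
grip_width: 0.0094
gripper_force: 25.0
```

Request:
step_arm(
  series=[
    [0,0,-0.025,0,0,0],
    [0,0,-0.05,0,0,0],
    [0,0,-0.05,0,0,0],
    [0,0.1,-0.05,0,0,0],
    [0,0.22,-0.05,0,0,0],
    [0,0.4,-0.1,0,0,0],
    [0,0.6,-0.15,0,0,0],
    [0,0.6,-0.15,0,0,0],
  ],
)

```text
time: 35.3
eef_pos: [0.3936, 0.1417, 0.2838]
ee_rot: [3.14, -0.005, -0.335]
wrist_force: [0.9, 0.5, -0.8]
grip_width: 0.0098
gripper_force: 25.0
```

```bash
python3 place.py .553 -.075 16 .135
python3 - <<'E'
from pan import *
S=cam('side')
print([(onz(S,d['xy'],.03).round(4)[:2].tolist(),round(d['p'],2)) for d in bot.pinpoint('side','pan')[:2]])
E
```

```text
box [241.7 168.4 288.4 252.8] [[0.642, -0.001], [0.348, -0.132]]
grip 0.009468023542047076
t 35.45 at [0.3943 0.1444 0.2825] [ 3.14e+00 -3.00e-03 -3.30e-01]
[0.791, 0.52, 0.011, 0.0, -0.001, -0.002] mm 284
[0.79, 0.519, 0.328, 0.167, -0.001, -0.002] mm 300
[0.79, 0.519, 0.495, 0.167, -0.001, -0.002] mm 320
[([0.5429, -0.0776], 0.81)]
```

Request:
step_arm(
  series=[
    [0.15,0.08,0,0,0,0],
    [0.32,0.2,0,0,0,0],
    [0.48,0.32,0,0,0,0],
    [0.64,0.44,0,0,0,0],
    [0.77,0.52,0,0.05,0,0],
    [0.79,0.52,0.1,0.11,0,-0.002],
    [0.79,0.52,0.25,0.167,0,-0.002],
    [0.79,0.52,0.38,0.167,0,-0.002],
  ],
)

```text
time: 36.55
eef_pos: [0.5677, -0.0813, 0.1665]
ee_rot: [-2.616, -0.001, -0.326]
wrist_force: [-0.0, -0.8, -0.5]
grip_width: 0.0096
gripper_force: 25.0
```

```bash
python3 place.py .553 -.075 16 .135
```

```text
pan net [ 0.5453 -0.0692  0.03  ] 0.75
pan net [0.4998 0.295  0.03  ] 0.25
box [240.7 177.2 273.3 220.4] [[0.611, 0.005], [0.456, -0.093]]
grip 0.009739805228587273
t 36.7 at [ 0.5679 -0.0799  0.1682] [-2.618 -0.    -0.323]
[0.001, -0.186, -0.323, -0.167, 0.0, 0.0] mm 112
[0.001, -0.028, -0.049, -0.0, 0.0, 0.0] mm 17
[0.001, 0.056, 0.096, -0.0, 0.0, 0.0] mm 33
```

Request:
step_arm(
  series=[
    [0,0.02,0.04,0,0,0],
    [0,0.04,0.07,0,0,0],
    [0,0.055,0.095,0,0,0],
    [0,0.055,0.095,0,0,0],
  ],
)

```text
time: 37.2
eef_pos: [0.5679, -0.0807, 0.1362]
ee_rot: [-2.619, -0.003, -0.324]
wrist_force: [-1.0, 0.4, -1.3]
grip_width: 0.0101
gripper_force: 25.0
```

Request:
step_arm(
  series=[
    [0,0,0,0,0,0],
    [0,0,0,0,0,0],
    [0,0,0,0,0,0],
    [0,0,-0.1,0,0,0],
    [0,0,-0.25,0,0,0],
    [0,0,-0.4,0,0,0],
    [0,0,-0.55,-0.06,0,0],
    [0,0,-0.55,-0.12,0,0],
  ],
  gripper=-0.2,
)

```text
time: 38.2
eef_pos: [0.5415, -0.1611, 0.2832]
ee_rot: [-3.001, -0.012, -0.328]
wrist_force: [-0.5, 0.7, 0.1]
grip_width: 0.0527
gripper_force: 0.0
```

```bash
python3 nxt.py 5
python3 - <<'E'
from pan import *
S=cam('side')
print([(onz(S,d['xy'],.03).round(4)[:2].tolist(),round(d['p'],2)) for d in bot.pinpoint('side','pan')[:2]])
cv2.imwrite('pics/c5.png',cv2.resize(S['img'][160:280,180:330],None,fx=4,fy=4)[:,:,::-1])
E
```

```text
pan net [ 0.5499 -0.0699  0.03  ] 0.87
box [240.4 168.3 279.3 220.2] [[0.642, 0.004], [0.455, -0.112]]
grip 0.05269822386392271
t 38.35 at [ 0.5414 -0.1573  0.28  ] [-2.991 -0.005 -0.322]
[-0.954, -1.41, 0.075, -0.048, -0.001, 0.001] mm 511
[-0.955, -1.368, 0.348, -0.048, -0.001, 0.001] mm 511
[([0.545, -0.0611], 0.86)]
```

View pics/c5.png

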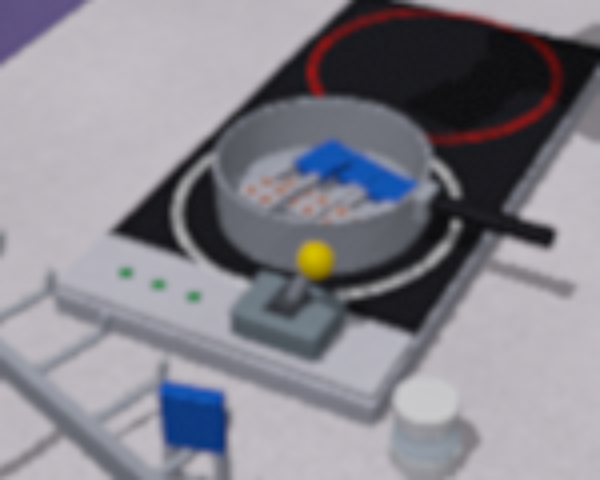

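Four holders are in the pan (crop 340,175) and the pan is inside the white ring. The last one hangs at crop (193,415).

Request:
step_arm(
  series=[
    [-0.67,-1,0,-0.048,0,0],
    [-0.67,-1,0,-0.048,0,0],
    [-0.67,-1,0,-0.048,0,0],
    [-0.67,-1,0,-0.048,0,0],
    [-0.67,-1,0,-0.048,0,0],
    [-0.9,-1,0.02,-0.048,0,0],
    [-0.95,-1,0.02,-0.048,0,0],
    [-0.95,-1,0.02,-0.048,0,0],
  ],
)

```text
time: 39.45
eef_pos: [0.3634, 0.2154, 0.3163]
ee_rot: [3.14, -0.001, -0.321]
wrist_force: [-0.1, -0.4, 0.2]
grip_width: 0.0527
gripper_force: 0.0
```

```bash
python3 nxt.py 5
```

```text
pan net [ 0.5499 -0.0702  0.03  ] 0.75
pan net [0.7001 0.2123 0.03  ] 0.57
box [238.1 170.4 290.7 252.9] [[0.635, 0.012], [0.347, -0.14]]
grip 0.0531534293135656
t 39.6 at [0.3665 0.2136 0.3162] [ 3.139e+00 -3.000e-03 -3.260e-01]
[-0.012, -0.416, -0.014, 0.001, -0.001, -0.001] mm 125
[-0.013, -0.417, 0.263, 0.001, -0.001, -0.001] mm 148
```

Request:
step_arm(
  series=[
    [-0.012,-0.2,0,0.001,0,0],
    [-0.012,-0.4,0,0.001,0,0],
    [-0.012,-0.416,0,0.001,0,0],
    [-0.012,-0.416,0.1,0.001,0,0],
    [-0.012,-0.416,0.2,0.001,0,0],
    [-0.012,-0.416,0.262,0.001,0,0],
    [-0.012,-0.416,0.262,0.001,0,0],
  ],
)

```text
time: 40.48
eef_pos: [0.4028, 0.3318, 0.2365]
ee_rot: [3.14, -0.002, -0.327]
wrist_force: [-0.5, 0.5, 0.4]
grip_width: 0.0528
gripper_force: 0.0
```

Request:
step_arm(
  series=[
    [0,0,0,0,0,0],
    [0,0,0,0,0,0],
    [0,0,0,0,0,0],
    [0,0,0,0,0,0],
    [0,0,0,0,0,0],
    [0,0,0,0,0,0],
  ],
  gripper=1,
  newtons=25,
)

```text
time: 41.22
eef_pos: [0.4023, 0.3334, 0.2378]
ee_rot: [-3.141, -0.004, -0.324]
wrist_force: [-0.6, -0.0, 1.1]
grip_width: 0.0097
gripper_force: 25.0
```

Request:
step_arm(
  series=[
    [0,0,-0.025,0,0,0],
    [0,0,-0.05,0,0,0],
    [0,0,-0.05,0,0,0],
    [0,0.1,-0.05,0,0,0],
    [0.02,0.22,-0.05,0,0,0],
    [0.15,0.4,-0.1,0,0,0],
    [0.3,0.5,-0.15,0,0,0],
    [0.3,0.5,-0.15,0,0,0],
  ],
)

```text
time: 42.22
eef_pos: [0.4417, 0.1598, 0.2838]
ee_rot: [-3.141, -0.007, -0.329]
wrist_force: [-0.1, -0.2, -0.9]
grip_width: 0.0097
gripper_force: 25.0
```

```bash
python3 place.py .551 -.073 -17 .137
```

```text
box [238.7 169.8 289.2 251. ] [[0.637, 0.01], [0.353, -0.135]]
grip 0.009769109307421987
t 42.38 at [0.4391 0.163  0.2826] [-3.142e+00 -3.000e-03 -3.240e-01]
[0.547, 0.627, 0.01, -0.0, -0.001, -0.0] mm 250
[0.546, 0.627, 0.32, 0.167, -0.001, 0.0] mm 267
[0.546, 0.627, 0.487, 0.167, -0.001, 0.0] mm 289
```

Request:
step_arm(
  series=[
    [0.1,0.1,0,0,0,0],
    [0.22,0.25,0,0,0,0],
    [0.34,0.4,0,0,0,0],
    [0.46,0.53,0,0,0,0],
    [0.546,0.627,0,0.05,0,0],
    [0.546,0.627,0.1,0.11,0,0],
    [0.546,0.627,0.25,0.167,0,0],
    [0.546,0.627,0.38,0.167,0,0],
  ],
)

```text
time: 43.38
eef_pos: [0.5346, -0.0678, 0.1673]
ee_rot: [-2.614, -0.001, -0.326]
wrist_force: [1.0, -0.9, -0.3]
grip_width: 0.0096
gripper_force: 25.0
```

```bash
python3 place.py .551 -.073 -17 .137
```

```text
pan net [ 0.5507 -0.0682  0.03  ] 0.66
pan net [ 0.5627 -0.0866  0.03  ] 0.55
box [239.3 169.1 275.3 222.8] [[0.64, 0.008], [0.448, -0.099]]
grip 0.010027040976037445
t 43.52 at [ 0.535  -0.0666  0.1688] [-2.616 -0.    -0.323]
[0.001, -0.183, -0.322, -0.167, -0.0, 0.0] mm 111
[0.001, -0.028, -0.054, -0.001, 0.0, 0.0] mm 18
[0.001, 0.056, 0.09, -0.001, 0.0, 0.0] mm 32
```

Request:
step_arm(
  series=[
    [0,0.02,0.04,0,0,0],
    [0,0.04,0.07,0,0,0],
    [0,0.055,0.09,0,0,0],
    [0,0.055,0.09,0,0,0],
  ],
)

```text
time: 44.02
eef_pos: [0.5353, -0.0688, 0.1378]
ee_rot: [-2.617, -0.004, -0.324]
wrist_force: [-0.8, 0.3, -0.3]
grip_width: 0.0098
gripper_force: 25.0
```

Request:
step_arm(
  series=[
    [0,0,0,0,0,0],
    [0,0,0,0,0,0],
    [0,0,0,0,0,0],
    [0,0,-0.1,0,0,0],
    [0,0,-0.25,0,0,0],
    [0,0,-0.4,0,0,0],
    [0,0,-0.55,-0.06,0,0],
    [0,0,-0.55,-0.12,0,0],
  ],
  gripper=-0.2,
)

```text
time: 45.02
eef_pos: [0.5088, -0.1493, 0.2842]
ee_rot: [-2.999, -0.011, -0.328]
wrist_force: [-0.3, -0.0, 0.5]
grip_width: 0.0528
gripper_force: 0.0
```

Run:
```python
from pan import *
T=cam('top');S=cam('side');panpos(T)
for l,z in(('pan',.03),('pan_grip',.07)):
  for n,c in(('top',T),('side',S)): print(n,l,[(onz(c,d['xy'],z).round(4)[:2].tolist(),round(d['p'],2)) for d in bot.pinpoint(n,l)[:2]])
cv2.imwrite('pics/c6.png',np.hstack([cv2.resize(S['img'][170:270,225:325],None,fx=4,fy=4),cv2.resize(T['img'][150:250,215:315],None,fx=4,fy=4)])[:,:,::-1])
g=[.41,-.07]
go((g+[.2],down(0)),(g+[.073],down(0)))
```

```text
pan net [ 0.5544 -0.0772  0.03  ] 0.79
box [243.  168.3 268.  221.4] [[0.642, -0.005], [0.454, -0.075]]
top pan [([0.5544, -0.0772], 0.79)]
side pan [([0.5602, -0.0658], 0.72)]
top pan_grip [([0.5803, -0.0925], 0.73)]
side pan_grip [([0.4132, -0.069], 0.6)]
t 45.42 at [ 0.5082 -0.1475  0.28  ] [-2.99e+00 -2.00e-03 -3.25e-01]
[-0.393, -0.098, 0.284, -0.048, -0.009, -0.103] mm 148
[-0.394, -0.034, 0.702, -0.048, -0.009, -0.103] mm 242
```

View pics/c6.png

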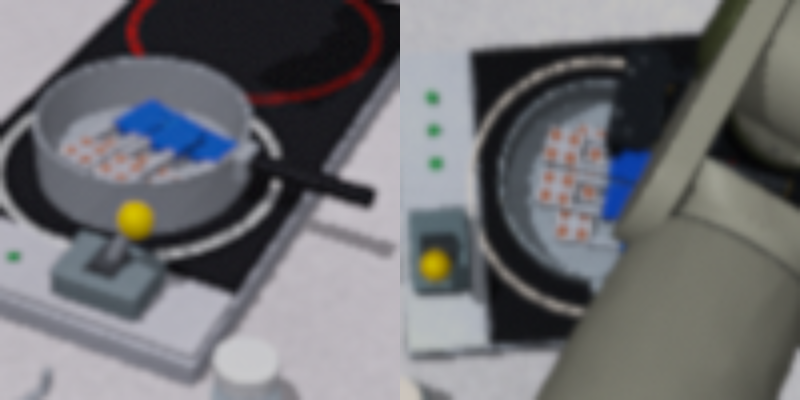

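All five are in the pan (left crop 150,140) and the pan is inside the white ring. Next I grip the handle and slide back.

Request:
step_arm(
  series=[
    [-0.15,-0.03,0,-0.02,0,-0.05],
    [-0.3,-0.07,0.1,-0.048,-0.009,-0.103],
    [-0.393,-0.098,0.2,-0.048,-0.009,-0.103],
    [-0.393,-0.098,0.28,-0.048,-0.009,-0.103],
    [-0.393,-0.098,0.28,-0.048,-0.009,-0.103],
  ],
)

```text
time: 46.05
eef_pos: [0.4096, -0.0699, 0.2006]
ee_rot: [3.141, 0.003, -0.0]
wrist_force: [0.1, -0.1, -0.0]
grip_width: 0.0529
gripper_force: 0.0
```

Run:
```python
from pan import *
S=cam('side')
for l,z in(('pan',.03),('pan_grip',.07)):
        print(l,[(onz(S,d['xy'],z).round(4)[:2].tolist(),round(d['p'],2)) for d in bot.pinpoint('side',l)[:2]])
g=[.41,-.069]
go((g+[.073],down(0)))
```

```text
pan [([0.4752, 0.3247], 0.69), ([0.5655, -0.083], 0.64)]
pan_grip [([0.4144, -0.0796], 0.75), ([0.5167, -0.0242], 0.53)]
t 46.2 at [ 0.4108 -0.0708  0.2023] [ 3.139e+00 -1.000e-03 -1.000e-03]
[-0.003, -0.007, 0.431, 0.001, -0.0, -0.0] mm 129
```

Request:
step_arm(
  series=[
    [0,0,0.15,0,0,0],
    [0,0,0.3,0,0,0],
    [0,0,0.38,0,0,0],
    [0,0,0.431,0,0,0],
    [0,0,0.431,0,0,0],
  ],
)

```text
time: 46.82
eef_pos: [0.4105, -0.0709, 0.0722]
ee_rot: [3.139, 0.001, -0.0]
wrist_force: [0.4, 0.2, -0.3]
grip_width: 0.0529
gripper_force: 0.0
```

Request:
step_arm(
  series=[
    [0,0,0,0,0,0],
    [0,0,0,0,0,0],
    [0,0,0,0,0,0],
    [0,0,0,0,0,0],
    [0,0,0,0,0,0],
    [0,0,0,0,0,0],
  ],
  gripper=1,
  newtons=30,
)

```text
time: 47.58
eef_pos: [0.4103, -0.0704, 0.0726]
ee_rot: [3.139, 0.0, 0.0]
wrist_force: [-1.3, 1.9, 5.9]
grip_width: 0.0155
gripper_force: 30.0
```

Request:
step_arm(
  series=[
    [0,0.03,0,0,0,0],
    [0,0.08,0,0,0,0],
    [0,0.14,0,0,0,0],
    [0,0.21,0,0,0,0],
    [0,0.28,0,0,0,0],
    [0,0.34,0,0,0,0],
    [0,0.38,0,0,0,0],
    [0,0.39,0,0,0,0],
  ],
)

```text
time: 48.58
eef_pos: [0.4102, -0.1878, 0.0726]
ee_rot: [3.139, 0.0, -0.0]
wrist_force: [0.8, 5.3, 3.6]
grip_width: 0.0154
gripper_force: 30.8
```

Request:
step_arm(
  series=[
    [0,0.03,0,0,0,0],
    [0,0.08,0,0,0,0],
    [0,0.14,0,0,0,0],
    [0,0.21,0,0,0,0],
    [0,0.28,0,0,0,0],
    [0,0.33,0,0,0,0],
    [0,0.36,0,0,0,0],
    [0,0.36,0,0,0,0],
  ],
)

```text
time: 49.58
eef_pos: [0.4102, -0.2959, 0.0728]
ee_rot: [3.139, 0.0, -0.001]
wrist_force: [-0.7, 2.0, -4.2]
grip_width: 0.0152
gripper_force: 30.3
```

Run:
```python
from pan import *
T=cam('top','e1.png');S=cam('side');panpos(T)
for n,c in(('top',T),('side',S)): print(n,[(onz(c,d['xy'],.03).round(4)[:2].tolist(),round(d['p'],2)) for d in bot.pinpoint(n,'pan')[:2]])
```

```text
pan net [ 0.5455 -0.2979  0.03  ] 0.82
box [304.7 164.6 356.1 213.8] [[0.64, -0.215], [0.458, -0.366]]
top [([0.5455, -0.2979], 0.82)]
side [([0.5516, -0.2917], 0.95), ([0.6883, 0.2423], 0.65)]
```

Request:
step_arm(
  series=[
    [0.005,0.015,0,0,0,0],
    [0.01,0.03,0,0,0,0],
    [0.01,0.03,0,0,0,0],
    [0.01,0.03,0,0,0,0],
  ],
)

```text
time: 50.38
eef_pos: [0.4136, -0.3046, 0.0731]
ee_rot: [3.138, -0.001, 0.0]
wrist_force: [1.1, 2.5, -4.4]
grip_width: 0.0155
gripper_force: 30.5
```

Request:
step_arm(
  series=[
    [0,0,0,0,0,0],
    [0,0,0,0,0,0],
    [0,0,0,0,0,0],
    [0,0,0,0,0,0],
  ],
  gripper=-0.2,
)

```text
time: 50.88
eef_pos: [0.4133, -0.3046, 0.0732]
ee_rot: [3.138, -0.0, -0.0]
wrist_force: [0.3, 0.1, 0.2]
grip_width: 0.052
gripper_force: 0.0
```

Request:
step_arm(
  series=[
    [0,0,-0.15,0,0,0],
    [0,0,-0.35,0,0,0],
    [0,0,-0.5,0,0,0],
    [0,-0.2,-0.5,0,0,0],
    [0,-0.4,-0.5,0,0,0],
    [0,-0.6,-0.5,0,0,0],
    [0,-0.8,-0.5,0,0,0],
    [0,-1,-0.5,0,0,0],
  ],
)

```text
time: 51.88
eef_pos: [0.4129, -0.0023, 0.2224]
ee_rot: [3.139, -0.001, -0.0]
wrist_force: [0.4, -0.0, -0.7]
grip_width: 0.0526
gripper_force: 0.0
```

Run:
```python
from pan import *
T=cam('top','e2.png');S=cam('side');panpos(T)
for n,c in(('top',T),('side',S)): print(n,[(onz(c,d['xy'],.03).round(4)[:2].tolist(),round(d['p'],2)) for d in bot.pinpoint(n,'pan')[:2]])
cv2.imwrite('pics/e3.png',np.hstack([cv2.resize(T['img'][140:240,285:385],None,fx=4,fy=4),cv2.resize(S['img'][130:230,235:335],None,fx=4,fy=4)])[:,:,::-1])
go(([.425,.069,.2],down(0)),([.425,.069,.107],down(0)))
```

```text
pan net [ 0.5418 -0.3006  0.03  ] 0.74
box [307.5 164.1 355.8 246.5] [[0.641, -0.225], [0.352, -0.351]]
top [([0.5418, -0.3006], 0.74)]
side [([0.554, -0.3078], 0.55)]
t 52.17 at [ 0.4135 -0.0049  0.2222] [ 3.138e+00 -0.000e+00 -1.000e-03]
[0.038, -0.246, 0.073, 0.001, -0.0, -0.0] mm 78
[0.038, -0.247, 0.383, 0.001, -0.0, -0.0] mm 137
```

View pics/e3.png

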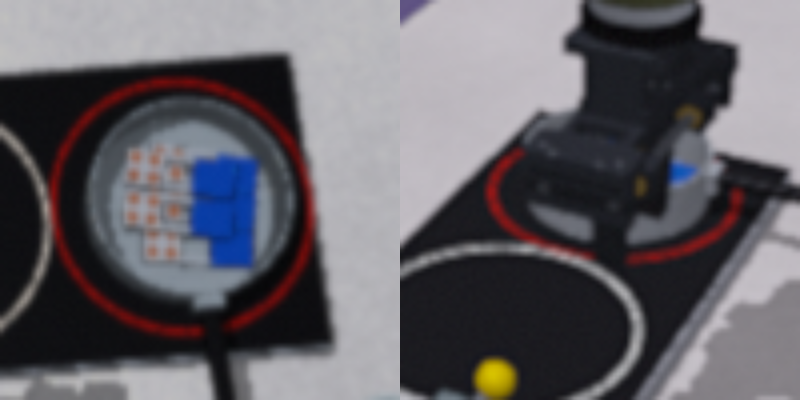

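The top crop shows the pan well inside the red ring (rim centre 193,199), about 6 mm off the ring centre by measurement, with all five holders in it. Now the lever.

Request:
step_arm(
  series=[
    [0.038,-0.1,0.07,0,0,0],
    [0.038,-0.246,0.07,0,0,0],
    [0.038,-0.246,0.07,0,0,0],
    [0.038,-0.246,0.07,0,0,0],
    [0.038,-0.246,0.2,0,0,0],
    [0.038,-0.246,0.3,0,0,0],
    [0.038,-0.246,0.383,0,0,0],
    [0.038,-0.246,0.383,0,0,0],
  ],
  gripper=1,
  newtons=10,
)

```text
time: 53.18
eef_pos: [0.4243, 0.0681, 0.1062]
ee_rot: [3.139, 0.003, -0.002]
wrist_force: [-0.2, -0.1, 0.7]
grip_width: 0.0007
gripper_force: 0.0
```

Request:
step_arm(
  series=[
    [0.05,0,0,0,0,0],
    [0.1,0,0,0,0,0],
    [0.14,0,0,0,0,0],
    [0.18,0,0,0,0,0],
    [0.22,0,0,0,0,0],
    [0.25,0,0,0,0,0],
    [0.27,0,0,0,0,0],
    [0.27,0,0,0,0,0],
  ],
)

```text
time: 54.18
eef_pos: [0.5057, 0.0695, 0.1068]
ee_rot: [3.139, 0.001, 0.0]
wrist_force: [-0.9, 0.3, 0.1]
grip_width: 0.0004
gripper_force: 0.4
```

```bash
cat > lev.py <<'E'
from pan import *
T=cam('top');S=cam('side')
b=[blobs(c,(20,150,100),(35,255,255),15) for c in(T,S)]; print(b)
if b[0] and b[1]: print(tri(T,b[0][0][0],S,b[1][0][0]))
for z in(.1,.105):
  for x,c in zip(b,(T,S)):
    if x: print(z,onz(c,x[0][0],z).round(4))
s=bot.state();print(s['eef_pos'],s['wrist_force'])
E
python3 lev.py
```

```text
[[], []]
[0.50561975 0.06948839 0.10702887] [ 0.02134414  0.29030476 -0.16467573]
```

Request:
step_arm(
  series=[
    [0.015,0,0,0,0,0],
    [0.025,0,0,0,0,0],
    [0.025,0,0,0,0,0],
  ],
)

```text
time: 54.65
eef_pos: [0.5075, 0.0697, 0.1065]
ee_rot: [3.139, 0.015, 0.001]
wrist_force: [-25.7, -3.2, 15.0]
grip_width: 0.0003
gripper_force: 13.5
```

Request:
step_arm(
  series=[
    [-0.1,0,0,0,0,0],
    [-0.25,0,-0.1,0,0,0],
    [-0.3,0,-0.4,0,0,0],
    [-0.4,0,-0.6,0,0,0],
    [-0.5,0,-0.8,0,0,0],
    [-0.5,0,-0.8,0,0,0],
  ],
)

```text
time: 55.4
eef_pos: [0.3623, 0.0702, 0.35]
ee_rot: [3.138, -0.005, 0.0]
wrist_force: [-0.2, -0.2, -0.5]
grip_width: 0.0003
gripper_force: 0.0
```

```bash
python3 lev.py
```

```text
[[(array([222.5, 201.5]), np.int32(32))], [(array([242.5, 219.7]), np.int32(75))]]
(array([0.52819608, 0.06919251, 0.10189451]), np.float64(0.0030516986354005714))
0.1 [0.5272 0.0688 0.1   ]
0.1 [0.5311 0.0673 0.1   ]
0.105 [0.5261 0.0684 0.105 ]
0.105 [0.5277 0.0727 0.105 ]
[0.36297094 0.07017647 0.35059686] [ 0.71183665  0.03792876 -0.74846761]
```

The lever hit its stop and the ball now leans to +x at 0.528, about 49 mm from its off position. Last check of the pan before handing in.

Run:
```python
from pan import *
T=cam('top');S=cam('side');panpos(T)
print([(onz(S,d['xy'],.03).round(4)[:2].tolist(),round(d['p'],2)) for d in bot.pinpoint('side','pan')[:2]])
print(len(bot.recognise('top','holder1')),blobs(T,(105,150,60),(125,255,255)))
print([(l,onz(T,(lambda b:((b[0]+b[2])/2,(b[1]+b[3])/2))(bot.recognise('top',l)[0]['box']),.03).round(3)) for l in('bottle','beaker','jar')])
print(bot.finish_job())
```

```text
pan net [ 0.5476 -0.2995  0.03  ] 0.93
box [308.7 166.3 357.5 246.7] [[0.633, -0.228], [0.351, -0.356]]
[([0.5564, -0.3169], 0.73)]
5 [(array([341. , 191.6]), np.int32(382))]
[('bottle', array([0.716, 0.219, 0.03 ])), ('beaker', array([ 0.341, -0.447,  0.03 ])), ('jar', array([ 0.552, -0.327,  0.03 ]))]
the job is handed in; nothing more can be done
None
```

The job is handed in: all five holders lie in the pan, the pan stands inside the red ring by the last measurement, and the lever is flipped on to its stop; the bottle and beaker had not moved, but I couldn't re-measure the jar at the end, and no verdict came back.

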